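# Read the glass check cell in the whiteness meter

### The job

Read the thin glass check cell in the whiteness meter: without squeezing it harder than it takes to hold it, carry it from the tray and stand it upright and centred on the meter's round sample platform, under the head, setting it down gently, and let go. Then pull the meter's lever to raise the cell until its top meets the port above, pressing so lightly that the platform's own spring gives only a few millimetres, hold it there for two seconds, and ease the lever slowly all the way home without ever letting it fly back. Leave the cell standing on the lowered platform, and leave the tin, the tile and the brush where they are.

Things in the scene. Friction and masses are not known exactly. Their poses are not given: they have to be found in the camera images.
- cell: Check cell: closed upright cylinder of thin glass, white inside, 44 mm across, 50 mm high, about 90 g; the tallest and narrowest of the three round things in the tray. Origin at the centre of its underside, z up its axis. 20 N a finger holds it well; over 40 N a finger (80 N in all) breaks it, and so does pressing it on the port with over 9 N or on the platform with over 16 N.
- platform: Sample platform of the meter: flat black disc, 50 mm across, no rim, on a steel stem. Origin at the centre of its top face, z up; 88 mm above the bench with the lever home. The lever raises it straight up, 75 mm per rad. It rides on its own spring of 700 N/m (preload 2.8 N) and can be pushed down 14 mm against it.
- port: Measuring port: black round nose, 36 mm across, 42 mm long, fixed under the meter's head right above the platform, a 24 mm window in its lower face. Origin at the centre of that face, 213 mm above the bench: 75 mm above a cell on the lowered platform, so they touch with the lever at about 1.0 rad. The force is about 4 N at 4 mm (0.05 rad) past touching and 8 N at 9 mm (0.12 rad).
- meter: Whiteness meter, a cream instrument fixed on the bench. Origin on the bench under the platform's centre; its front looks along its own -x, left is +y. In its axes, mm: base x -140 to 150, y -100 to 165, 70 high; column on the left, x -80 to 140, y 85 to 165; head above platform and column, x -60 to 110, y -75 to 165, z 255 to 370.
- head_edge (a point): Middle of the lower front edge of the meter's head, straight in front of the port, 255 mm above the bench. The space below the head is open to the front, the right and the back. A gripper pointing straight down does not fit under it: the cell goes in from the front with the tool leaning, its fingers pointing forward and down (45 degrees does well).
- lever (a joint): Lever on the meter's right side, rad: 0 is home, leaning 0.5 rad back from upright (to the meter's +x); grows as it is pulled forward (to -x); stop at 1.3, well past where the cell meets the port. A spring pulls it home: at the grip about 2 N at first, 5 N where the cell touches. Let go, it flies back: returning faster than 1.5 rad/s is too fast.
- lever_grip (a point): Middle of the lever's grip: round grey bar, 18 mm across, 66 mm long, along the meter's y, on the outer (right) side of the lever arm's end, ending in a 24 mm collar; 82 mm from the head's right side. Best taken from above, one finger in front and one behind. 185 mm above the bench at home, 206 mm at its highest.
- lever_pivot (a point): Point of the lever's hinge axis (along the meter's y) level with the middle of the grip, 36 mm above the bench and 170 mm from lever_grip, which moves about it. Fixed to the meter.
- tray: Grey enamel tray, fixed, 300 x 250 mm, 22 mm high, floor 5 mm thick. Origin at the centre of its underside. The cell, the tin and the tile stand in it in any order, at least 100 mm apart between centres.
- tin: Bystander: flat round metal tin, lid on, 68 mm across, 25 mm high. Origin at the centre of its underside. Not to be moved.
- tile: Bystander: white reference tile in a flat black round mount, 60 mm across, 13 mm high. Origin at the centre of its underside. Not to be moved.
- brush: Bystander: flat brush with a wooden handle, 200 mm long, 20 mm high, lying on the bench beyond the tray. Origin at its middle, on the bench; x along it. Not to be moved.
Mind the look-alikes: they are no part of the job. Of the things shaped like the cell, the glass one is meant.

How it is judged:
By the outcome, as a careful person would: the job done as asked, in the order asked, and still so for the second after the job is handed in, with the robot touching nothing.
It also fails if it takes over 72 s, if anything falls off the work surface, if the arm or the gripper's body presses on something with over 40 N, if the wrist force passes 120 N, or if a joint passes its speed limit or range.

### The arm

A 6-joint arm with a two-finger parallel gripper is mounted at the origin on the work surface. World frame = base frame: x ahead of the robot, y to its left, z up, the work surface at z = 0. Lengths are in m, angles in degrees, forces in N, time in s.
With the tool pointing down it reaches from about 0.25 to 0.8 m from the base axis. Payload 3.9 kg.
Tool frame: the origin (TCP) lies on the centre line of the jaws, within the pads' length; the fingertips stand 11 mm ahead of it and the grasp point (between the pads) lies 8 mm behind it; z points along the fingers, y is the line along which they close (so a half turn about z gives the same grasp; the last joint's range is limited). The gripper opens to 85 mm and grips with 20 to 120 N. Pads are 22 mm wide; open, the fingers measure 114 mm over their backs; the gripper's body (76 mm by 85 mm) begins 54 mm behind the grasp point. The pads swing forward as they close: fully open they stand 13 mm farther back than shut.
Start: joints at [68.411, 14.897, -7.913, 67.191, 0, 90], TCP at [0.193, 0.488, 0.206] pointing down, gripper open.
Joint ranges: [-159.42, 159.42], [-47.68, 98.78], [-73.54, 78.23], [-108.79, 121.32], [-90, 84.71], [-180, 180]. Speed limits (degrees/s): [147.25, 147.25, 180, 180, 180, 180].

### API

Orientations are given as a 3x3 rotation matrix whose columns are the frame's x, y, z axes.
In Python, from rig import monitor, optics, close_job, finder gives the robot as it stands. The module is installed in compiled form; this text tells all that it offers.
- The arm moves only by the tool carry_out, never from a script. Its argument "motion" is a list of rows, each an object with "gripper": the finger opening in mm, from 0 to 85.4; "linear": the shift along the tool's x, y, z normalised to -1 to 1, where 1 is 250 mm, a list of three; "yaw": the turn about the tool's z normalised to -1 to 1, where 1 is pi rad. A call has 1 to 20 rows; each row is the pose to reach, as a shift and turn from the pose commanded when the call began, along the tool's axes at that moment, turning the shorter way round; what a row does not reach only later rows make up. A row lasts 1/8 s, in which the tool goes at most 62.5 mm and 10.7 degrees, less where a joint would pass 70% of its speed; a pose out of reach is approached as far as the arm can. A call with a number of a shift or a turn outside -1 to 1 is refused whole. A call with a gripper value outside its range is refused whole. The fingers move at their own pace and stop on an object; "squeeze" is the grip in N (left out, the last holds). Time passes only in rows, so rows that repeat a pose let the fingers close. It gives the time, the measured TCP pose, the force, the opening and the grip force at its end, in the units of the state.
- monitor.get_state(): the state, without advancing time (a new reading comes with each control period).
- optics.grab_frame(name): name is "side" or "top"; returns a dict with "image" (420x560x3 uint8, blue, green, red), "fx", "fy", "cx", "cy" (pixels), "R" (3x3) and "t" (3): a world point X has camera coordinates R X + t. Camera axes: x right, y down, z forward; pixel columns grow to the right and rows downward; lengths in m; the calibration is good to about 2 mm. A picture is of the moment at which its call begins. There is no depth.
- close_job(): hands the job in; it is judged then, once.
Trained networks look in a picture, given as the dict that the camera call returned (one of the last four; its "shot" number tells which), for a name from the list of things; names that differ only in an ending like _2 or _b are one class to them, and where a whole thing is asked for, a point or a joint stands for the part that bears it (a point fixed in the world has none). Each returns a list of dicts, best first, with "confidence" (0 to 1); they miss things now and then, are a little off and sometimes report something else, mostly with a low value. They report only what shows in the picture. A call takes as long as a camera call. They do not tell look-alikes from the thing itself.
- finder.cut_out(picture, thing): "region" (420x560 bool, what is visible of it) and "extent" ([centre column, centre row, width, height] in pixels, round what is visible of it).
The state is a dict: "time_s": time; "joints": joint angles; "qvel": joint speeds; "tau": joint torques, N m; "eef_pos": TCP position; "ee_rot": TCP orientation; "contact_force": force on the tool from outside, world axes, zero at the start; "wrist_torque": the same for the moment, N m; "grip_width": finger opening in m; "gripper_force": force on a finger pad.
Only numpy, scipy, OpenCV 4.12 (cv2) and the standard library are available. Lean on these libraries where they do the work, as an engineer would, in place of code of your own. Each camera call takes 0.05 s, during which the arm holds its last target. There are 200 camera calls.

## Working session

There is one attempt and no reset: what is moved stays moved. The work goes in short steps, Python scripts to look and compute and a tool call to move; the robot and the scene stay as the last step left them, time stands still between calls to the robot, and variables do not carry over. Pictures are saved under pics/ and viewed, at most 10 in all, crops included, and the job is handed in when it is done.

Besides the shell and the picture viewer there is one more tool, called after "Call:" as name([rows], argument=value, ...), one row to a line, values as JSON. carry_out: Moves the arm, as the interface text tells. Its arguments: {"type":"object","properties":{"motion":{"type":"array","items":{"type":"object","properties":{"gripper":{"type":"number"},"linear":{"type":"array","items":{"type":"number"}},"yaw":{"type":"number"}}}},"squeeze":{"type":"number"}},"required":["motion"]}

```bash
mkdir -p pics; python3 - <<'E'
from rig import monitor, optics, finder
import cv2,numpy as np
s=monitor.get_state();print({k:np.round(v,3).tolist() for k,v in s.items()})
ims=[]
for n in("side","top"):
    p=optics.grab_frame(n);cv2.imwrite(f"pics/{n}0.png",p["image"])
    print(n,p["fx"],p["cx"],p["cy"],np.round(p["R"],4).tolist(),np.round(p["t"],4).tolist())
    for t in("cell","platform","port","meter","lever","lever_grip","tray","tin","tile","brush"):
        try:print(t,[(round(d["confidence"],2),np.round(d["extent"],1).tolist()) for d in finder.cut_out(p,t)][:4])
        except Exception as e:print(t,e)
E
```

```text
{'time_s': 0.0, 'joints': [68.412, 14.935, -7.986, 67.19, -0.001, 89.999], 'qvel': [-0.006, -0.135, 0.012, 0.004, 0.065, 0.082], 'tau': [-0.003, -40.567, 25.392, 0.019, -0.0, -0.0], 'eef_pos': [0.193, 0.487, 0.206], 'ee_rot': [[-0.93, 0.368, -0.001], [0.368, 0.93, -0.002], [-0.0, -0.002, -1.0]], 'contact_force': [0.014, 0.07, 0.412], 'wrist_torque': [-0.001, 0.017, -0.014], 'gripper_force': 0.0, 'grip_width': 0.085}
side 393.24149704754973 277.8644270832754 205.18942692210277 [[0.9911, -0.1326, 0.0067], [-0.0889, -0.7005, -0.7081], [0.0986, 0.7012, -0.7061]] [-0.6141, 0.1274, 1.0921]
cell [(0.92, [249.8, 290.7, 18.3, 21.6]), (0.65, [222.2, 247.2, 22.3, 23.4]), (0.57, [342.6, 307.2, 18.1, 28.1]), (0.45, [340.4, 262.6, 77.9, 17.1])]
platform [(0.59, [261.8, 173.8, 13.7, 13.6])]
port []
meter [(0.5, [279.5, 192.8, 37.2, 42.0])]
lever [(0.95, [278.4, 192.9, 39.9, 47.8])]
lever_grip [(0.75, [280.9, 193.8, 42.3, 46.6])]
tray [(0.63, [241.9, 319.0, 139.2, 102.7])]
tin [(0.69, [215.1, 328.0, 23.6, 26.3])]
tile [(0.75, [275.1, 332.5, 22.1, 26.4])]
brush [(0.56, [339.8, 262.9, 76.8, 15.1])]
top 413.1663758746688 290.20826269364454 210.69256335065984 [[-0.0288, -0.9994, -0.0209], [-0.9871, 0.0317, -0.1571], [0.1577, 0.0161, -0.9874]] [-0.0309, 0.6133, 0.9531]
cell [(0.63, [360.1, 248.5, 25.2, 21.3]), (0.62, [383.2, 159.8, 22.7, 18.8]), (0.56, [300.9, 273.1, 21.6, 21.8])]
platform []
port []
meter [(0.67, [171.2, 205.4, 226.9, 159.8]), (0.23, [361.0, 248.6, 21.7, 21.1])]
lever [(0.61, [264.0, 200.8, 43.4, 59.5])]
lever_grip [(0.85, [266.4, 201.5, 38.4, 60.2])]
tray [(0.73, [171.2, 202.2, 222.9, 160.9]), (0.58, [383.6, 255.0, 112.9, 137.0])]
tin [(0.69, [395.8, 283.1, 29.0, 28.5])]
tile [(0.78, [403.1, 226.2, 26.5, 22.5])]
brush [(0.72, [324.7, 153.7, 16.8, 79.8]), (0.7, [384.6, 254.7, 112.5, 138.6]), (0.36, [395.9, 282.2, 28.3, 28.6])]
```

View pics/side0.png

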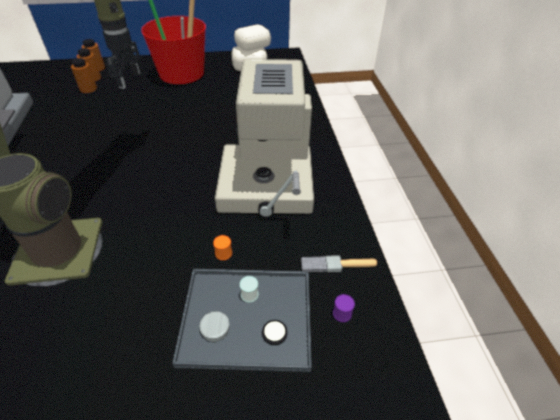

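View pics/top0.png

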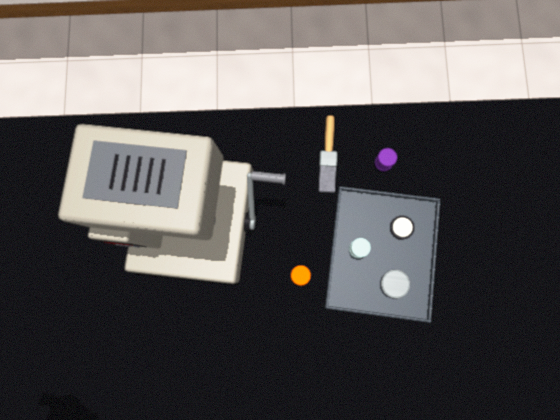

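The side picture shows the glass cell at (249,290) in the tray, with the tin at (215,327) and the tile at (275,332). The orange (223,247) and purple (344,308) look-alikes are outside it. The meter faces the robot, and its lever is at (265–297,175–212). The top picture agrees: cell (360,248), grip bar from (250,177) to (285,179).

```bash
cat > h.py <<'E'
import numpy as np,cv2
from scipy.optimize import least_squares,minimize
from rig import monitor,optics,finder
def proj(p,X):
    c=np.atleast_2d(X)@np.array(p["R"]).T+np.array(p["t"])
    return np.c_[p["fx"]*c[:,0]/c[:,2]+p["cx"],p["fy"]*c[:,1]/c[:,2]+p["cy"]]
a=np.linspace(0,2*np.pi,40,endpoint=False)
def cyl(x,y,z,r,h):
    return np.vstack([np.c_[x+r*np.cos(a),y+r*np.sin(a),np.full(40,z+k)] for k in(0,h)])
def ext(uv):
    lo,hi=uv.min(0),uv.max(0);return np.r_[lo,hi]
def e2(e): return np.r_[e[0]-e[2]/2,e[1]-e[3]/2,e[0]+e[2]/2,e[1]+e[3]/2]
def box(x0,x1,y0,y1,z0,z1): return np.array([[x,y,z] for x in(x0,x1) for y in(y0,y1) for z in(z0,z1)])/1000
def tow(m,X):
    c,s=np.cos(m[2]),np.sin(m[2]);X=np.atleast_2d(X)
    return np.c_[m[0]+c*X[:,0]-s*X[:,1],m[1]+s*X[:,0]+c*X[:,1],X[:,2]]
BOX=[box(-140,150,-100,165,0,70),box(-80,140,85,165,0,370),box(-60,110,-75,165,255,370)]
def sil(p,m,k=4):
    im=np.zeros((420*k,560*k),np.uint8)
    for b in BOX: cv2.fillConvexPoly(im,cv2.convexHull(((proj(p,tow(m,b))+.5)*k).astype(np.int32)),1)
    return cv2.resize(im.astype(np.float32),(560,420),interpolation=cv2.INTER_AREA)
def tri(ps,uvs):
    f=lambda X:np.concatenate([proj(p,X)[0]-u for p,u in zip(ps,uvs)])
    r=least_squares(f,[.5,0,.1]);return r.x,r.fun
E
python3 - <<'E'
from h import *
S=optics.grab_frame("side");T=optics.grab_frame("top")
def best(p,n,c): # detection nearest pixel c
    return min(finder.cut_out(p,n),key=lambda d:np.hypot(d["extent"][0]-c[0],d["extent"][1]-c[1]))
for n,r,h,cs,ct in(("cell",.022,.05,(249,290),(360,248)),("tin",.034,.025,(215,328),(396,283)),("tile",.03,.013,(275,332),(403,226))):
    es,et=e2(best(S,n,cs)["extent"]),e2(best(T,n,ct)["extent"])
    f=lambda v:np.r_[ext(proj(S,cyl(*v,r,h)))-es,ext(proj(T,cyl(*v,r,h)))-et]
    R=least_squares(f,[.5,-.2,.005]);print(n,R.x.round(4),R.fun.round(1))
# meter by colour: cream mask
masks=[]
for p in(S,T):
    im=p["image"].astype(int);b,g,r=im[...,0],im[...,1],im[...,2]
    mx=im.max(2);m=((mx>60)).astype(np.uint8)
    masks.append(m)
rois=[(205,325,50,225),(50,258,118,290)]
def cost(m):
    c=0
    for p,k,(x0,x1,y0,y1) in zip((S,T),masks,rois):
        c+=np.abs(sil(p,m)-k)[y0:y1,x0:x1].sum()
    return c
bst=None
for yaw in np.radians([-10,0,10]):
    for x in(.5,.6,.7):
        for y in (.1,.2,.3):
            c=cost([x,y,yaw]); 
            if bst is None or c<bst[0]: bst=(c,[x,y,yaw])
print(bst)
R=minimize(cost,bst[1],method="Nelder-Mead",options=dict(initial_simplex=np.array(bst[1])+np.array([[0,0,0],[.04,0,0],[0,.04,0],[0,0,.1]]),xatol=1e-4,fatol=.1))
print(R.x,np.degrees(R.x[2]),R.fun)
m=R.x;out=[]
for p,(x0,x1,y0,y1) in zip((S,T),((200,330,50,230),(50,290,110,290))):
    k=3;im=cv2.resize(p["image"][y0:y1,x0:x1],None,fx=k,fy=k,interpolation=cv2.INTER_CUBIC)
    q=lambda X:[tuple(int(v) for v in (u+.5-[x0,y0])*k) for u in proj(p,X)]
    for b in BOX:
        w=q(tow(m,b))
        for i in range(8):
            for j in range(i):
                if bin(i^j).count("1")==1: cv2.line(im,w[i],w[j],(0,0,255),1)
    g=np.array([[.0,-.157,.185],])
    piv=0
    for X in ([0,0,.088],[0,0,.213]): cv2.circle(im,q(tow(m,[X]))[0],3,(0,255,0),-1)
    for o in (-.033,.033): cv2.circle(im,q(tow(m,[[0,-.157+o,.185]]))[0],3,(255,0,255),-1)
    out.append(im)
h=max(o.shape[0] for o in out)
out=np.hstack([cv2.copyMakeBorder(o,0,h-o.shape[0],0,0,cv2.BORDER_CONSTANT) for o in out])
out=cv2.resize(out,None,fx=min(1,800/out.shape[1]),fy=min(1,800/out.shape[1]));print(out.shape)
cv2.imwrite("pics/m1.png",out)
E
```

```text
cell [ 0.5179 -0.2126 -0.001 ] [-2.1 -0.7 -0.2  1.   0.1  0.5 -0.3 -2.9]
tin [ 0.4328 -0.3015  0.0077] [-2.1 -3.7  2.   3.9 -0.   0.5 -0.6 -0.7]
tile [ 0.5654 -0.323   0.0066] [ 0.8 -2.5 -0.8  2.2  2.   2.  -1.8 -1.9]
(np.float32(7994.8125), [0.6, 0.2, np.float64(-0.17453292519943295)])
[ 0.59470854  0.16129511 -0.14708036] -8.427083614745527 3905.4375
(389, 800, 3)
```

View pics/m1.png

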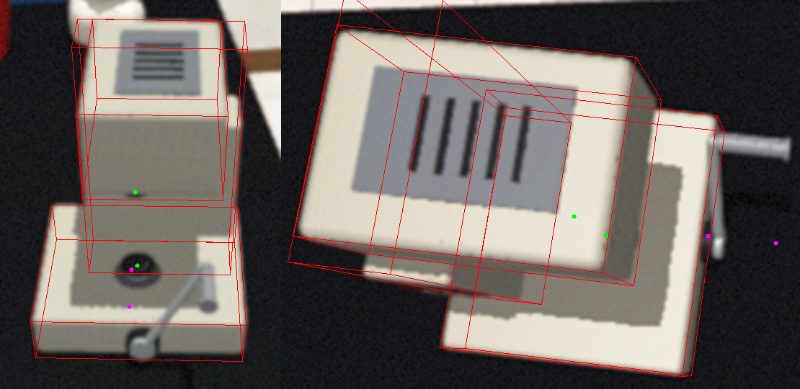

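The head outline comes out too big. The column evidently ends under the head (about 255 mm), not at 370 mm. I'll refit with that and measure the grip.

```bash
sed -i 's/85,165,0,370)/85,165,0,255)/' h.py
python3 - <<'E'
from h import *
S=optics.grab_frame("side");T=optics.grab_frame("top")
yy,xx=np.mgrid[:420,:560]
masks=[];W=[]
for p,i in((S,0),(T,1)):
    m=(p["image"].max(2)>60).astype(np.float32);w=np.zeros_like(m)
    if i==0: w[64:225,205:325]=1; w[xx>297+(yy-50)*.36]=0; w[(yy<75)&(xx<275)]=0
    else: w[118:290,50:258]=1; w[(xx>246)&(yy>165)]=0
    masks.append(m);W.append(w)
cost=lambda m:sum((np.abs(sil(p,m)-k)*w).sum() for p,k,w in zip((S,T),masks,W))
m0=np.array([.595,.161,-.147])
R=minimize(cost,m0,method="Nelder-Mead",options=dict(initial_simplex=m0+np.array([[0,0,0],[.03,0,0],[0,.03,0],[0,0,.08]]),xatol=1e-4,fatol=.1))
print(R.x,np.degrees(R.x[2]),R.fun)
m=R.x;out=[];np.save("m.npy",m)
L=lambda th,y=0:[-.170*np.sin(th-.5),y,.036+.170*np.cos(th-.5)]
for p,(x0,x1,y0,y1) in zip((S,T),((200,330,50,230),(50,290,110,290))):
    k=3;im=cv2.resize(p["image"][y0:y1,x0:x1],None,fx=k,fy=k,interpolation=cv2.INTER_CUBIC)
    q=lambda X:[tuple(int(v) for v in (u+.5-[x0,y0])*k) for u in proj(p,X)]
    for b in BOX:
        w=q(tow(m,b))
        for i in range(8):
            for j in range(i):
                if bin(i^j).count("1")==1: cv2.line(im,w[i],w[j],(0,0,255),1)
    for X in ([0,0,.088],[0,0,.213]): cv2.circle(im,q(tow(m,[X]))[0],3,(0,255,0),-1)
    out.append(im)
h=max(o.shape[0] for o in out)
out=np.hstack([cv2.copyMakeBorder(o,0,h-o.shape[0],0,0,cv2.BORDER_CONSTANT) for o in out])
cv2.imwrite("pics/m2.png",cv2.resize(out,None,fx=800/out.shape[1],fy=800/out.shape[1]))
for n in("platform","lever_grip"):
  for p in(S,T):
    for d in finder.cut_out(p,n)[:2]:
        g=d["region"];print(n,d["confidence"],d["extent"],np.argwhere(g).mean(0)[::-1])
E
```

```text
[ 0.59422068  0.16085862 -0.14243181] -8.160741584429514 1482.1875
lever_grip 0.91 [281.2, 192.9, 39.7, 46.9] [283.0971867  192.16879795]
lever_grip 0.45 [262.6, 136.8, 100.7, 157.0] [268.2496929  143.07010073]
lever_grip 0.64 [382.4, 255.0, 112.1, 136.0] [382.68902385 253.22568436]
lever_grip 0.61 [267.8, 202.1, 34.7, 59.1] [259.7424 188.5648]
```

View pics/m2.png

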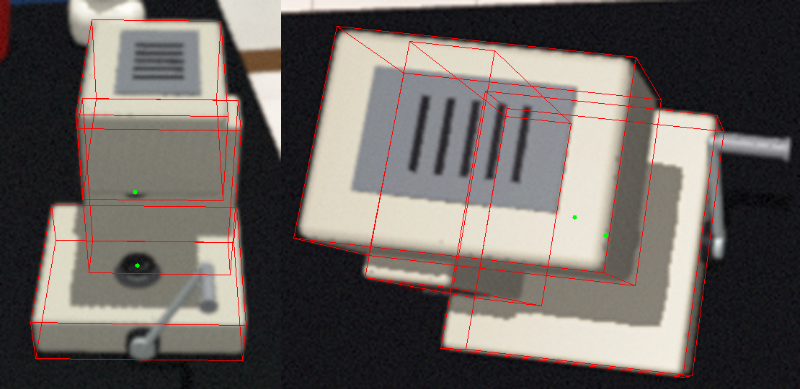

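The refit lines up with both views: head, base and column edges match, and the projected platform centre falls on the black disc at (137,267). Next I fit the lever pivot's x and work out the cell pick.

```bash
python3 - <<'E'
from h import *
S=optics.grab_frame("side");T=optics.grab_frame("top");m=np.load("m.npy")
# dark disc of platform, lever pixel fit (triangulate seen outer bar end)
X,r=tri((S,T),[np.array([296.2,190.]),np.array([285.2,178.3])])
c,s=np.cos(m[2]),np.sin(m[2]);inv=lambda X:np.r_[c*(X[0]-m[0])+s*(X[1]-m[1]),-s*(X[0]-m[0])+c*(X[1]-m[1]),X[2]]
print("outer end",inv(X).round(4),r.round(1))
X,r=tri((S,T),[np.array([267.,210.5]),np.array([252.1,222.4])]);print("hub",inv(X).round(4),r.round(1))
for px in(-.1,-.08,-.06,-.04,-.02,0):
    P=tow(m,[[px,-.124,.036],[px+.0815,-.124,.185],[px+.0815,-.19,.185]])
    print(px,proj(S,P).round(1).tolist(),proj(T,P).round(1).tolist())
# cell by colour in both
for p,(u,v) in((S,(249,290)),(T,(360,248))):
    sub=p["image"][v-20:v+21,u-20:u+21].astype(int);k=(sub[...,1]>120).astype(np.uint8)
    n,l,st,ce=cv2.connectedComponentsWithStats(k);i=1+np.argmax(st[1:,4]);print(st[i][:4]+[u-20,v-20,0,0],ce[i]+[u-20,v-20])
# platform disc, dark
p=S;g=p["image"][155:190,245:280].max(2);k=(g<55).astype(np.uint8);n,l,st,ce=cv2.connectedComponentsWithStats(k);print(st,ce+[245,155]);print(ext(proj(S,tow(m,cyl(0,0,.085,.025,.003)))))
E
```

```text
outer end [ 0.0924 -0.1931  0.1939] [-0.3  0.1 -0.  -0.2]
hub [ 0.0122 -0.1158  0.0388] [-1.1  0.2 -0.1 -0.9]
-0.1 [[227.5, 213.0], [253.5, 174.4], [252.1, 191.3]] [[249.6, 268.0], [246.2, 227.2], [277.7, 230.7]]
-0.08 [[234.3, 213.1], [261.0, 174.5], [259.9, 191.4]] [[250.7, 259.7], [247.4, 217.8], [278.8, 221.2]]
-0.06 [[241.2, 213.1], [268.5, 174.6], [267.8, 191.5]] [[251.7, 251.4], [248.6, 208.4], [279.9, 211.8]]
-0.04 [[248.0, 213.2], [276.0, 174.7], [275.7, 191.6]] [[252.8, 243.2], [249.9, 199.0], [281.0, 202.4]]
-0.02 [[254.8, 213.3], [283.6, 174.8], [283.6, 191.7]] [[253.8, 235.0], [251.1, 189.8], [282.2, 193.1]]
0 [[261.7, 213.4], [291.1, 174.8], [291.5, 191.8]] [[254.8, 226.9], [252.3, 180.6], [283.3, 183.9]]
[238 275  22  28] [249.00423729 288.40677966]
[340 228  41  41] [360.08101572 247.8452237 ]
[[   0    0   35   35 1095]
 [  10   12   17   11  130]] [[261.85936073 171.96621005]
 [263.18461538 172.28461538]]
[254.6778509  167.10180222 271.04720705 178.44370157]
```

Call:
carry_out([
  {"linear": [-0.1,-0.1,-0.25]},
  {"linear": [-0.3,-0.3,-0.5]},
  {"linear": [-0.5,-0.5,-0.75]},
  {"linear": [-0.66,-0.6,-0.9]},
  {"linear": [-0.66,-0.6,-0.9]},
])

```text
validation failed for argument at $.mo...
```

Call:
carry_out([
  {"gripper": 85,"linear": [-0.3,-0.3,-0.5],"yaw": 0},
  {"gripper": 85,"linear": [-0.5,-0.5,-0.75],"yaw": 0},
  {"gripper": 85,"linear": [-0.66,-0.6,-0.9],"yaw": 0.06},
  {"gripper": 85,"linear": [-0.66,-0.6,-0.9],"yaw": 0.06},
  {"gripper": 85,"linear": [-0.66,-0.6,-0.9],"yaw": 0.06},
], squeeze=20)

```text
time_s: 2.52
eef_pos: [0.2902, 0.2896, 0.4298]
ee_rot: [[-0.845, 0.535, 0.001], [0.535, 0.845, 0.001], [-0.0, 0.001, -1.0]]
contact_force: [1.0, 0.5, -0.6]
grip_width: 0.0851
gripper_force: 0.0
```

Call:
carry_out([
  {"gripper": 85,"linear": [-0.22,-0.13,-0.05],"yaw": -0.05},
  {"gripper": 85,"linear": [-0.44,-0.26,-0.05],"yaw": -0.1},
  {"gripper": 85,"linear": [-0.66,-0.39,-0.05],"yaw": -0.124},
  {"gripper": 85,"linear": [-0.88,-0.52,-0.05],"yaw": -0.124},
  {"gripper": 85,"linear": [-1,-0.65,-0.05],"yaw": -0.124},
  {"gripper": 85,"linear": [-1,-0.8,-0.05],"yaw": -0.124},
  {"gripper": 85,"linear": [-1,-0.8,-0.05],"yaw": -0.124},
])

```text
time_s: 3.4
eef_pos: [0.3929, -0.0138, 0.4411]
ee_rot: [[-0.984, 0.18, 0.0], [0.18, 0.984, -0.0], [-0.0, -0.0, -1.0]]
contact_force: [-0.1, 0.6, 0.4]
grip_width: 0.0852
gripper_force: 0.0
```

```bash
python3 -c "
from rig import monitor
s=monitor.get_state();print(s['time_s'],s['joints'],s['eef_pos'],s['ee_rot'])"
```

```text
3.4 [-1.99575020e+00  2.22871763e+00  1.15518435e+01  9.93077240e+01
 -1.04177321e-02  8.35198859e+00] [ 0.39294357 -0.01375553  0.4410884 ] [[-9.83735676e-01  1.79621968e-01  2.62316998e-04]
 [ 1.79621921e-01  9.83735701e-01 -1.91074914e-04]
 [-2.92371848e-04 -1.40849326e-04 -9.99999947e-01]]
```

Call:
carry_out([
  {"gripper": 85,"linear": [-0.25,-0.1,0],"yaw": 0},
  {"gripper": 85,"linear": [-0.5,-0.2,0],"yaw": 0},
  {"gripper": 85,"linear": [-0.75,-0.2,0],"yaw": 0},
  {"gripper": 85,"linear": [-1,-0.2,0],"yaw": 0},
])

```text
time_s: 3.9
eef_pos: [0.6201, -0.1018, 0.4413]
ee_rot: [[-0.985, 0.174, 0.002], [0.174, 0.985, 0.0], [-0.002, 0.001, -1.0]]
contact_force: [1.5, -0.3, 1.1]
grip_width: 0.0851
gripper_force: 0.0
```

Call:
carry_out([
  {"gripper": 85,"linear": [-0.25,0,0],"yaw": 0},
  {"gripper": 85,"linear": [-0.5,0,0],"yaw": 0},
  {"gripper": 85,"linear": [-0.75,0,0],"yaw": 0},
  {"gripper": 85,"linear": [-1,0,0],"yaw": 0},
  {"gripper": 85,"linear": [-1,0,0],"yaw": 0},
])

```text
time_s: 4.53
eef_pos: [0.7022, -0.1178, 0.3948]
ee_rot: [[-0.985, 0.174, 0.005], [0.174, 0.985, -0.001], [-0.005, 0.0, -1.0]]
contact_force: [-0.7, -0.4, -1.0]
grip_width: 0.0848
gripper_force: 0.0
```

```bash
python3 -c "
from rig import monitor
s=monitor.get_state();print(s['time_s'],s['joints'],s['eef_pos'],s['ee_rot'])"
```

```text
4.525 [-9.52554492e+00  4.66687056e+01  7.82243661e+01  1.21284475e+02
  7.25588277e-03  5.05926490e-01] [ 0.70215391 -0.11777777  0.39483254] [[-9.84701182e-01  1.74188396e-01  4.68875330e-03]
 [ 1.74187234e-01  9.84712331e-01 -6.58367793e-04]
 [-4.73175322e-03  1.68425423e-04 -9.99988791e-01]]
```

Call:
carry_out([
  {"gripper": 85,"linear": [0,0,-1],"yaw": 0},
  {"gripper": 85,"linear": [0,0,-1],"yaw": 0},
  {"gripper": 85,"linear": [0,0,-1],"yaw": 0},
  {"gripper": 85,"linear": [0,0,-1],"yaw": 0},
  {"gripper": 85,"linear": [0,0,-1],"yaw": 0},
])

```text
time_s: 5.15
eef_pos: [0.6812, -0.1149, 0.4657]
ee_rot: [[-0.979, 0.175, 0.105], [0.174, 0.985, -0.018], [-0.106, 0.001, -0.994]]
contact_force: [-0.2, 0.2, -1.0]
grip_width: 0.0851
gripper_force: 0.0
```

```bash
python3 -c "
from rig import monitor
s=monitor.get_state();print(s['time_s'],s['joints'],s['eef_pos'],s['ee_rot'])"
```

```text
5.15 [-9.57519035e+00  4.08855655e+01  7.82262816e+01  1.21247044e+02
  4.14418452e-04  4.97183738e-01] [ 0.68123601 -0.11491651  0.4657169 ] [[-9.79016230e-01  1.74842910e-01  1.04676536e-01]
 [ 1.73952166e-01  9.84595904e-01 -1.76507564e-02]
 [-1.06150198e-01  9.28333113e-04 -9.94349674e-01]]
```

Call:
carry_out([
  {"gripper": 85,"linear": [0,0,-1],"yaw": 0},
  {"gripper": 85,"linear": [0,0,-1],"yaw": 0},
  {"gripper": 85,"linear": [0,0,-1],"yaw": 0},
  {"gripper": 85,"linear": [0,0,-1],"yaw": 0},
])

```text
time_s: 5.65
eef_pos: [0.6538, -0.1103, 0.5325]
ee_rot: [[-0.964, 0.175, 0.201], [0.171, 0.985, -0.034], [-0.203, 0.002, -0.979]]
contact_force: [-0.4, 0.4, -0.1]
grip_width: 0.0852
gripper_force: 0.0
```

Call:
carry_out([
  {"gripper": 85,"linear": [0.2,0,-1],"yaw": 0},
  {"gripper": 85,"linear": [0.2,0,-1],"yaw": 0},
  {"gripper": 85,"linear": [0.2,0,-1],"yaw": 0},
  {"gripper": 85,"linear": [0.2,0,-1],"yaw": 0},
])

```text
time_s: 6.15
eef_pos: [0.6168, -0.1037, 0.6016]
ee_rot: [[-0.937, 0.174, 0.302], [0.167, 0.985, -0.051], [-0.307, 0.003, -0.952]]
contact_force: [-0.4, -0.2, -0.3]
grip_width: 0.0852
gripper_force: 0.0
```

```bash
python3 -c "
from rig import monitor
s=monitor.get_state();print(s['time_s'],s['joints'],s['eef_pos'],s['ee_rot'])"
```

```text
6.15 [-9.53540628e+00  2.90721664e+01  7.81772500e+01  1.21246043e+02
 -7.85725716e-03  5.30287034e-01] [ 0.61683713 -0.10366304  0.60161595] [[-0.93708931  0.17437887  0.30241633]
 [ 0.16679512  0.98467491 -0.05093833]
 [-0.30666434  0.00270781 -0.95181387]]
```

Call:
carry_out([
  {"gripper": 85,"linear": [0.3,0,-1],"yaw": 0},
  {"gripper": 85,"linear": [0.3,0,-1],"yaw": 0},
  {"gripper": 85,"linear": [0.3,0,-1],"yaw": 0},
  {"gripper": 85,"linear": [0.3,0,-1],"yaw": 0},
])

```text
time_s: 6.65
eef_pos: [0.572, -0.0956, 0.6674]
ee_rot: [[-0.899, 0.174, 0.403], [0.16, 0.985, -0.068], [-0.408, 0.004, -0.913]]
contact_force: [-0.0, -0.3, -0.2]
grip_width: 0.0849
gripper_force: 0.0
```

Call:
carry_out([
  {"gripper": 85,"linear": [0.3,0,-1],"yaw": 0},
  {"gripper": 85,"linear": [0.3,0,-1],"yaw": 0},
  {"gripper": 85,"linear": [0.3,0,-1],"yaw": 0},
  {"gripper": 85,"linear": [0.3,0,-1],"yaw": 0},
])

```text
time_s: 7.15
eef_pos: [0.5204, -0.0864, 0.7279]
ee_rot: [[-0.849, 0.173, 0.498], [0.152, 0.985, -0.083], [-0.505, 0.005, -0.863]]
contact_force: [-0.5, 0.3, -0.0]
grip_width: 0.0848
gripper_force: 0.0
```

Call:
carry_out([
  {"gripper": 85,"linear": [0.3,0,-1],"yaw": 0},
  {"gripper": 85,"linear": [0.3,0,-1],"yaw": 0},
  {"gripper": 85,"linear": [0.3,0,-1],"yaw": 0},
  {"gripper": 85,"linear": [0.3,0,-1],"yaw": 0},
])

```text
time_s: 7.65
eef_pos: [0.4626, -0.0763, 0.7824]
ee_rot: [[-0.79, 0.173, 0.588], [0.142, 0.985, -0.098], [-0.596, 0.006, -0.803]]
contact_force: [-0.3, 0.9, 0.7]
grip_width: 0.085
gripper_force: 0.0
```

Call:
carry_out([
  {"gripper": 85,"linear": [0.3,0,-1],"yaw": 0},
  {"gripper": 85,"linear": [0.3,0,-1],"yaw": 0},
  {"gripper": 85,"linear": [0.3,0,-1],"yaw": 0},
  {"gripper": 85,"linear": [0.3,0,-1],"yaw": 0},
])

```text
time_s: 8.15
eef_pos: [0.3992, -0.0656, 0.8301]
ee_rot: [[-0.721, 0.172, 0.671], [0.131, 0.985, -0.111], [-0.68, 0.008, -0.733]]
contact_force: [0.8, -0.2, -0.0]
grip_width: 0.0851
gripper_force: 0.0
```

```bash
python3 -c "
from rig import monitor
s=monitor.get_state();print(s['time_s'],s['joints'],s['eef_pos'],s['ee_rot'])"
```

```text
8.15 [ -9.21928408   4.03856099  78.1516644  121.24437762  -0.13104421
   0.77541741] [ 0.39920605 -0.06559525  0.83012893] [[-0.72119163  0.17152462  0.67116461]
 [ 0.13076691  0.98515105 -0.11125386]
 [-0.6802813   0.00753077 -0.73291244]]
```

```bash
cat >> h.py <<'E'
def cellfit(p_list,pix,z=None,thr=90,rad=22):
    es=[]
    for p,(u,v) in zip(p_list,pix):
        sub=p["image"][v-rad:v+rad+1,u-rad:u+rad+1].astype(int);k=(sub[...,1]>thr).astype(np.uint8)
        n,l,st,ce=cv2.connectedComponentsWithStats(k);i=l[rad,rad];q=st[i]
        es.append(np.r_[q[0]+u-rad-.5,q[1]+v-rad-.5,q[0]+q[2]+u-rad-.5,q[1]+q[3]+v-rad-.5])
    f=lambda v:np.concatenate([ext(proj(p,cyl(v[0],v[1],z if z is not None else v[2],.022,.05)))-e for p,e in zip(p_list,es)])
    R=least_squares(f,[.5,-.2,.005]);return R.x,R.fun
def units(G,off=.008):
    """tool-axis units for grasp point G"""
    s=monitor.get_state();R=np.array(s["ee_rot"]);return (R.T@(np.array(G)+off*R[:,2]-s["eef_pos"])/.25).round(3)
E
python3 - <<'E'
from h import *
S=optics.grab_frame("side");T=optics.grab_frame("top")
for thr in(110,135,150):
    for z in(None,.005):
        x,r=cellfit((S,T),((249,290),(360,248)),z,thr);print(thr,x.round(4),r.round(1))
c=[.518,-.2126,.032]
R=np.array(monitor.get_state()["ee_rot"]);
print(units(c),units(np.array(c)-.1*R[:,2]))
cv2.imwrite("pics/t3.png",np.hstack([cv2.resize(S["image"][240:360,200:300],(400,480)),cv2.resize(T["image"][200:300,330:430],(400,480)) ][:1]+[cv2.resize(T["image"][190:310,330:430],(400,480))]))
E
```

```text
110 [ 0.5199 -0.2192  0.0023] [  4.6   4.7  -6.6  -6.8  13.4  11.8 -10.4 -13.7]
110 [ 0.5198 -0.2197  0.005 ] [  4.6   4.2  -6.7  -7.2  13.7  11.7 -10.  -13.7]
135 [ 0.5176 -0.2159  0.0168] [  0.2  -0.8  -0.8  -1.   12.8  12.2 -10.7 -13. ]
135 [ 0.518  -0.2138  0.005 ] [  0.7   1.3  -0.6   0.8  11.4  12.5 -12.5 -12.9]
150 [ 0.5188 -0.2143  0.0129] [ 0.8 -0.4 -0.4  0.2  0.9  0.8 -0.7 -0.4]
150 [ 0.5191 -0.2128  0.005 ] [ 1.1  0.9 -0.2  1.4 -0.   1.1 -1.9 -0.3]
[ 1.752 -0.522  2.756] [ 1.752 -0.522  2.356]
```

View pics/t3.png

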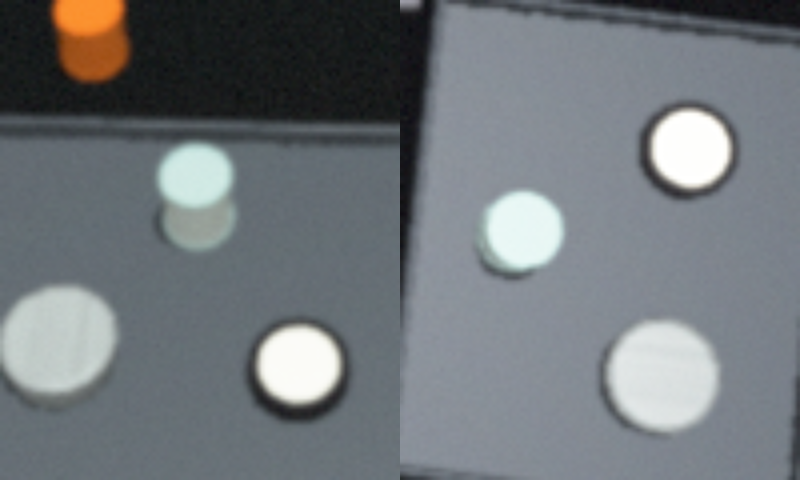

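The crops show the pale-green glass cell at side pixel (249,284) for its top disc and top pixel (361,248), clear of the tile and tin. It stands at (0.519, -0.213).

Call:
carry_out([
  {"gripper": 85,"linear": [0.88,-0.26,1],"yaw": 0},
  {"gripper": 85,"linear": [0.88,-0.26,1],"yaw": 0},
  {"gripper": 85,"linear": [0.88,-0.26,1],"yaw": 0},
  {"gripper": 85,"linear": [0.88,-0.26,1],"yaw": 0},
  {"gripper": 85,"linear": [0.88,-0.26,1],"yaw": 0},
  {"gripper": 85,"linear": [0.88,-0.26,1],"yaw": 0},
  {"gripper": 85,"linear": [0.88,-0.26,1],"yaw": 0},
  {"gripper": 85,"linear": [0.88,-0.26,1],"yaw": 0},
])

```text
time_s: 9.25
eef_pos: [0.3908, -0.1263, 0.4767]
ee_rot: [[-0.74, 0.174, 0.649], [0.143, 0.985, -0.102], [-0.657, 0.017, -0.754]]
contact_force: [-0.8, 0.6, -0.2]
grip_width: 0.0852
gripper_force: 0.0
```

```bash
python3 - <<'E'
from h import *
s=monitor.get_state();print(s['time_s'],s['joints'],s['eef_pos'])
S=optics.grab_frame("side");T=optics.grab_frame("top")
print(tri((S,T),[np.array([249,284.]),np.array([360.75,247.75])]))
c=[.519,-.213,.032]
R=np.array(s["ee_rot"]);print(units(c),units(np.array(c)-.1*R[:,2]))
E
```

```text
9.25 [-28.68961659 -27.48577915 -20.18663653  57.94966762  12.85438272
 -13.6549584 ] [ 0.39076689 -0.1262755   0.47669841]
(array([ 0.5183594 , -0.21367205,  0.05579952]), array([-0.64336407,  0.11595272, -0.06395318, -0.63382492]))
[ 0.883 -0.26   1.76 ] [ 0.869 -0.263  1.36 ]
```

Call:
carry_out([
  {"gripper": 85,"linear": [0.87,-0.26,0.9],"yaw": 0},
  {"gripper": 85,"linear": [0.87,-0.26,0.9],"yaw": 0},
  {"gripper": 85,"linear": [0.87,-0.26,0.9],"yaw": 0},
  {"gripper": 85,"linear": [0.87,-0.26,0.9],"yaw": 0},
  {"gripper": 85,"linear": [0.87,-0.26,0.9],"yaw": 0},
  {"gripper": 85,"linear": [0.87,-0.26,0.9],"yaw": 0},
  {"gripper": 85,"linear": [0.87,-0.26,0.9],"yaw": 0},
  {"gripper": 85,"linear": [0.87,-0.26,0.9],"yaw": 0},
  {"gripper": 85,"linear": [0.87,-0.26,0.9],"yaw": 0},
])

```text
time_s: 10.48
eef_pos: [0.3823, -0.1909, 0.187]
ee_rot: [[-0.719, 0.17, 0.674], [0.127, 0.985, -0.114], [-0.684, 0.004, -0.73]]
contact_force: [-0.2, 0.1, -0.4]
grip_width: 0.0847
gripper_force: 0.0
```

```bash
python3 - <<'E'
from h import *
s=monitor.get_state();print(s['time_s'],s['joints'],s['eef_pos'])
c=[.5184,-.2135,.032]
R=np.array(s["ee_rot"]);print(units(c),units(np.array(c)-.08*R[:,2]))
E
```

```text
10.475 [-45.39952571 -18.81757234 -61.99968931   9.59379604  23.5865205
 -27.45512002] [ 0.38233601 -0.19093241  0.18696678]
[0.021 0.001 0.862] [0.021 0.001 0.542]
```

Call:
carry_out([
  {"gripper": 85,"linear": [0.02,0,0.2],"yaw": 0},
  {"gripper": 85,"linear": [0.02,0,0.4],"yaw": 0},
  {"gripper": 85,"linear": [0.02,0,0.6],"yaw": 0},
  {"gripper": 85,"linear": [0.02,0,0.72],"yaw": 0},
  {"gripper": 85,"linear": [0.02,0,0.8],"yaw": 0},
  {"gripper": 85,"linear": [0.02,0,0.86],"yaw": 0},
  {"gripper": 85,"linear": [0.02,0,0.86],"yaw": 0},
  {"gripper": 85,"linear": [0.02,0,0.86],"yaw": 0},
], squeeze=20)

```text
time_s: 11.48
eef_pos: [0.5212, -0.2128, 0.0229]
ee_rot: [[-0.721, 0.171, 0.672], [0.13, 0.985, -0.111], [-0.681, 0.007, -0.733]]
contact_force: [0.2, 0.1, 0.6]
grip_width: 0.085
gripper_force: 0.0
```

```bash
python3 - <<'E'
from h import *
s=monitor.get_state();print(s['time_s'],s['eef_pos'],s['contact_force'])
S=optics.grab_frame("side");T=optics.grab_frame("top")
c=[.5184,-.2135,.032];print(units(c))
cv2.imwrite("pics/t4.png",np.hstack([cv2.resize(S["image"][220:360,190:320],(400,430)),cv2.resize(T["image"][180:320,320:450],(400,430))]))
E
```

```text
11.475 [ 0.52116872 -0.21275432  0.02291548] [0.17517592 0.14536084 0.60368673]
[-0.018 -0.004 -0.   ]
```

View pics/t4.png

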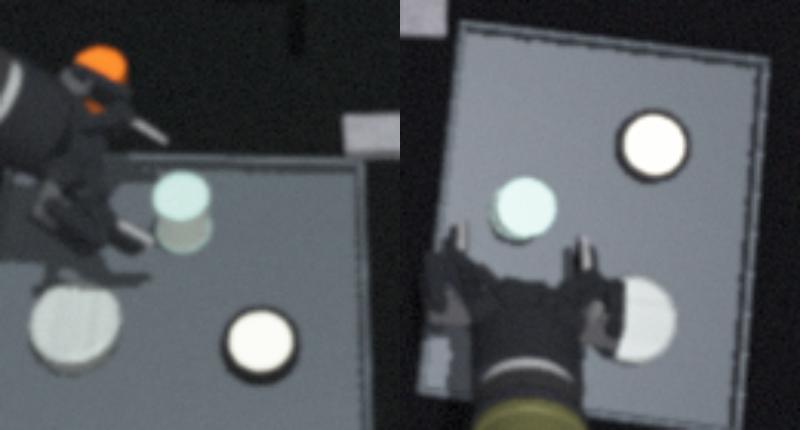

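The crops show the open fingers straddling the cell's line, with the right finger near the tin's edge. The tips look a little short of the cell. I'll compare that with the projected tip positions.

```bash
python3 - <<'E'
from h import *
s=monitor.get_state();R=np.array(s["ee_rot"]);T0=np.array(s["eef_pos"])
S=optics.grab_frame("side");T=optics.grab_frame("top")
for d in(-.02,-.002,.011):
    P=[T0+d*R[:,2]+k*.0425*R[:,1] for k in(1,-1)]
    a=(proj(S,P)-[190,220])*400/130;b=(proj(T,P)-[320,180])*400/130+[400,0]
    print(d,a.round(),b.round())
print((proj(T,[[.5184,-.2137,.055]])-[320,180])*400/130+[400,0])
E
```

```text
-0.02 [[172. 164.]
 [161. 255.]] [[464. 215.]
 [573. 230.]]
-0.002 [[187. 174.]
 [178. 265.]] [[465. 200.]
 [571. 216.]]
0.011 [[198. 181.]
 [189. 272.]] [[465. 190.]
 [570. 205.]]
[[525.06786731 206.53020267]]
```

```bash
python3 - <<'E'
from h import *
s=monitor.get_state();R=np.array(s["ee_rot"]);T0=np.array(s["eef_pos"]);print(T0,s["joints"])
out=[]
for n,(x0,y0) in(("side",(205,255)),("top",(325,220))):
    p=optics.grab_frame(n);im=cv2.resize(p["image"][y0:y0+65,x0:x0+65],(400,400),interpolation=cv2.INTER_CUBIC);im=np.clip(im.astype(float)*1.6,0,255).astype(np.uint8)
    f=lambda P:[tuple(int(v) for v in u) for u in (proj(p,P)+.5-[x0,y0])*400/65]
    for d,c in((-.03,(0,255,255)),(-.015,(0,128,255)),(-.002,(0,0,255)),(.011,(255,0,255))):
        for q in f([T0+d*R[:,2]+k*.0425*R[:,1]+w*R[:,0] for k in(1,-1) for w in(-.011,.011)]): cv2.circle(im,q,3,c,-1)
    cv2.circle(im,f([T0])[0],4,(0,255,0),-1)
    out.append(im)
cv2.imwrite("pics/t5.png",np.hstack(out))
E
```

```text
[ 0.52069774 -0.2127798   0.02296456] [-31.08833012  19.71961656 -69.33690465 -39.88098319  14.53290662
 -15.60747386]
```

View pics/t5.png

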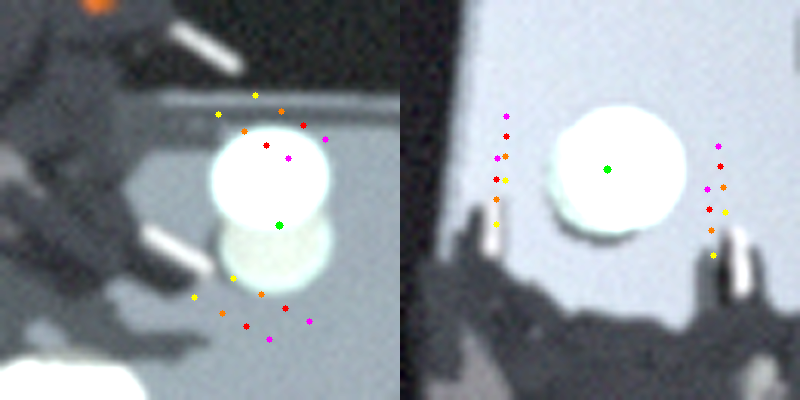

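```bash
python3 - <<'E'
from h import *
s=monitor.get_state();R=np.array(s["ee_rot"]);T0=np.array(s["eef_pos"])
S=optics.grab_frame("side");T=optics.grab_frame("top")
g=lambda u,v,x0,y0:np.array([x0+u/6.154-.5,y0+v/6.154-.5])
A,B=[tri((S,T),(g(*a,205,255),g(b[0]-400,b[1],325,220))) for a,b in(((242,68),(492,200)),((212,270),(737,230)))]
for X,r in(A,B): print(X.round(4),r.round(1),(R.T@(X-T0)).round(4))
E
```

```text
[ 0.5096 -0.1623  0.0627] [-0.7  0.1 -0.1 -0.7] [-0.0127  0.0481 -0.0423]
[ 0.4936 -0.2546  0.0626] [ 0.1 -0.   0.   0.1] [-0.0132 -0.0456 -0.0427]
```

```bash
python3 - <<'E'
from h import *
S=optics.grab_frame("side");T=optics.grab_frame("top");s=monitor.get_state()
print(s["eef_pos"],s["joints"],s["qvel"],s["time_s"])
T0=np.array([.193,.487,.206]);R=np.array([[-.93,.368,0],[.368,.93,0],[0,0,-1]])
for d in(-.042,-.002): print(d,proj(S,[T0+d*R[:,2]+k*.045*R[:,1] for k in(1,-1)]).round(1).tolist())
im=cv2.imread("pics/side0.png")[40:110,90:160]
cv2.imwrite("pics/s0c.png",np.clip(cv2.resize(im,(560,560),interpolation=cv2.INTER_CUBIC)*1.0*1.8,0,255).astype(np.uint8))
E
```

```text
[ 0.52057552 -0.21265948  0.02221146] [-31.08133279  19.80917808 -69.33602438 -39.90322622  14.52811869
 -15.60762565] [-0.04804276  0.21854379 -0.05217841 -0.02248734  0.00064748  0.0014107 ] 11.975
-0.042 [[135.2, 73.8], [121.2, 86.7]]
-0.002 [[138.1, 84.9], [124.6, 98.0]]
```

View pics/s0c.png

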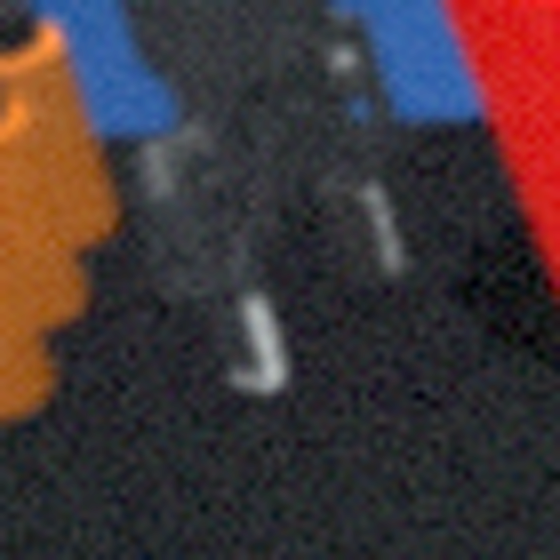

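The start picture agrees: the visible pad tips are about 40 mm short of where the stated tool offsets would put them. I'll go forward in small steps along the tool axis and watch the force.

Call:
carry_out([
  {"gripper": 85,"linear": [-0.018,-0.004,0.02],"yaw": 0},
  {"gripper": 85,"linear": [-0.018,-0.004,0.045],"yaw": 0},
  {"gripper": 85,"linear": [-0.018,-0.004,0.06],"yaw": 0},
  {"gripper": 85,"linear": [-0.018,-0.004,0.07],"yaw": 0},
  {"gripper": 85,"linear": [-0.018,-0.004,0.07],"yaw": 0},
])

```text
time_s: 12.6
eef_pos: [0.5354, -0.2159, 0.0118]
ee_rot: [[-0.722, 0.171, 0.67], [0.131, 0.985, -0.111], [-0.679, 0.008, -0.734]]
contact_force: [0.8, -0.2, -0.1]
grip_width: 0.0848
gripper_force: 0.0
```

Call:
carry_out([
  {"gripper": 85,"linear": [0,0,0.01],"yaw": 0},
  {"gripper": 85,"linear": [0,0,0.02],"yaw": 0},
  {"gripper": 85,"linear": [0,0,0.02],"yaw": 0},
])

```text
time_s: 12.98
eef_pos: [0.5389, -0.2167, 0.0085]
ee_rot: [[-0.722, 0.171, 0.671], [0.131, 0.985, -0.111], [-0.68, 0.007, -0.733]]
contact_force: [-0.3, -0.1, -0.1]
grip_width: 0.0849
gripper_force: 0.0
```

Call:
carry_out([
  {"gripper": 85,"linear": [0,0,0.01],"yaw": 0},
  {"gripper": 85,"linear": [0,0,0.02],"yaw": 0},
  {"gripper": 85,"linear": [0,0,0.03],"yaw": 0},
  {"gripper": 85,"linear": [0,0,0.03],"yaw": 0},
])

```text
time_s: 13.48
eef_pos: [0.544, -0.2175, 0.0029]
ee_rot: [[-0.722, 0.171, 0.671], [0.131, 0.985, -0.111], [-0.68, 0.008, -0.734]]
contact_force: [-0.1, -0.0, 0.0]
grip_width: 0.0854
gripper_force: 0.0
```

```bash
python3 - <<'E'
from h import *
s=monitor.get_state();R=np.array(s["ee_rot"]);T0=np.array(s["eef_pos"]);print(T0,s["contact_force"])
for o in(.008,.045,.052):print(o,units([.5184,-.2137,.032],o))
out=[]
for n,(x0,y0) in(("side",(205,250)),("top",(325,215))):
    p=optics.grab_frame(n);im=cv2.resize(p["image"][y0:y0+65,x0:x0+65],(400,400),interpolation=cv2.INTER_CUBIC)
    f=lambda P:[tuple(int(v) for v in u) for u in (proj(p,P)+.5-[x0,y0])*400/65]
    for d,c in((-.042,(0,255,255)),(-.029,(0,0,255)),(-.002,(255,0,255))):
        for q in f([T0+d*R[:,2]+k*.0425*R[:,1]+w*R[:,0] for k in(1,-1) for w in(-.011,.011)]): cv2.circle(im,q,3,c,-1)
    out.append(np.clip(im*1.4,0,255).astype(np.uint8))
cv2.imwrite("pics/t6.png",np.hstack(out))
E
```

```text
[ 0.54395542 -0.21746649  0.00289055] [-0.06479555 -0.02439541  0.01408397]
0.008 [-0.003 -0.002 -0.124]
0.045 [-0.003 -0.002  0.024]
0.052 [-0.003 -0.002  0.052]
```

View pics/t6.png

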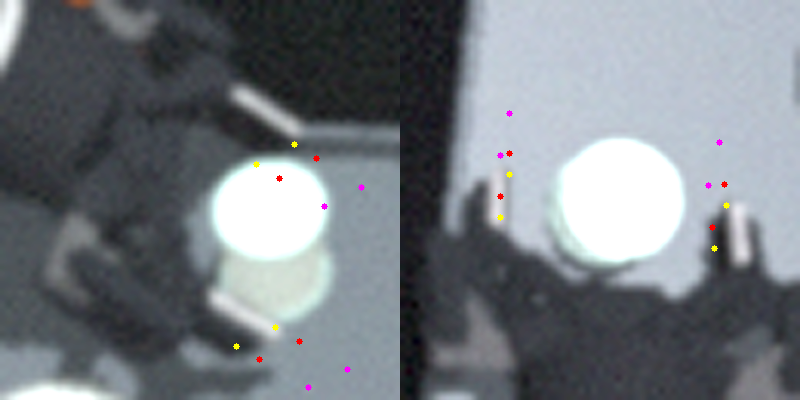

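The picture shows the pads flanking the cell, with no contact, and the tips at the yellow marks (TCP − 42 mm). So the true finger offset is about 40 mm short of the text. I go 13 mm further and close.

Call:
carry_out([
  {"gripper": 85,"linear": [0,0,0.025],"yaw": 0},
  {"gripper": 85,"linear": [0,0,0.052],"yaw": 0},
  {"gripper": 70,"linear": [0,0,0.052],"yaw": 0},
  {"gripper": 55,"linear": [0,0,0.052],"yaw": 0},
  {"gripper": 48,"linear": [0,0,0.052],"yaw": 0},
  {"gripper": 44,"linear": [0,0,0.052],"yaw": 0},
  {"gripper": 40,"linear": [0,0,0.052],"yaw": 0},
  {"gripper": 40,"linear": [0,0,0.052],"yaw": 0},
  {"gripper": 40,"linear": [0,0,0.052],"yaw": 0},
], squeeze=20)

```text
time_s: 14.7
eef_pos: [0.5525, -0.2191, -0.0062]
ee_rot: [[-0.721, 0.172, 0.671], [0.131, 0.985, -0.112], [-0.68, 0.007, -0.733]]
contact_force: [-3.1, -0.2, 3.8]
grip_width: 0.0435
gripper_force: 20.3
```

Call:
carry_out([
  {"gripper": 40,"linear": [-0.02,0,-0.022],"yaw": 0},
  {"gripper": 40,"linear": [-0.055,0,-0.06],"yaw": 0},
  {"gripper": 40,"linear": [-0.12,0.001,-0.13],"yaw": 0},
  {"gripper": 40,"linear": [-0.2,0.002,-0.21],"yaw": 0},
  {"gripper": 40,"linear": [-0.272,0.003,-0.293],"yaw": 0},
  {"gripper": 40,"linear": [-0.272,0.003,-0.293],"yaw": 0},
])

```text
time_s: 15.45
eef_pos: [0.5543, -0.2197, 0.097]
ee_rot: [[-0.718, 0.171, 0.674], [0.129, 0.985, -0.113], [-0.684, 0.006, -0.73]]
contact_force: [0.1, -0.5, -1.6]
grip_width: 0.0435
gripper_force: 20.7
```

```bash
cat >> h.py <<'E'
def blob(p,c,rad=30,h=(60,110),vmin=60,smax=None):
    """cyan-green tinted glass pixels near c: bounding box + centroid of brightest disc"""
    im=p["image"];u,v=map(int,c);sub=im[v-rad:v+rad+1,u-rad:u+rad+1].astype(int)
    b,g,r=sub[...,0],sub[...,1],sub[...,2]
    k=((g-r>12)&(g>110)).astype(np.uint8)
    n,l,st,ce=cv2.connectedComponentsWithStats(k)
    if n<2:return None
    i=1+np.argmax(st[1:,4]);q=st[i];return ce[i]+[u-rad,v-rad],np.r_[q[0]+u-rad,q[1]+v-rad,q[2:]]
E
python3 - <<'E'
from h import *
s=monitor.get_state();R=np.array(s["ee_rot"]);T0=np.array(s["eef_pos"]);print(s["time_s"],T0,s["contact_force"],s["grip_width"],s["gripper_force"])
S=optics.grab_frame("side");T=optics.grab_frame("top")
G=T0-.052*R[:,2];top=G+[0,0,.023]
r=[]
for p in(S,T):
    e=proj(p,[top])[0];b=blob(p,e);print(e.round(1),b);r.append(b[0])
X,f=tri((S,T),r);print("cell top",X.round(4),f.round(2),(X-T0).round(4))
E
```

```text
15.45 [ 0.55429966 -0.2196524   0.09695604] [ 0.10536924 -0.484287   -1.56890828] 0.04353884991805622 20.67135840654373
[246.6 258.3] (array([247.56227758, 257.58362989]), array([237, 249,  21,  18, 281], dtype=int32))
[367.8 243.3] (array([367.29081633, 243.12244898]), array([357, 232,  22,  23, 392], dtype=int32))
cell top [ 0.5205 -0.2125  0.1585] [-0.41  0.08 -0.04 -0.4 ] [-0.0338  0.0071  0.0616]
```

Call:
carry_out([
  {"gripper": 40,"linear": [-0.01,0.08,-0.07],"yaw": 0},
  {"gripper": 40,"linear": [-0.025,0.22,-0.19],"yaw": 0},
  {"gripper": 40,"linear": [-0.04,0.37,-0.32],"yaw": 0},
  {"gripper": 40,"linear": [-0.06,0.52,-0.45],"yaw": 0},
  {"gripper": 40,"linear": [-0.077,0.676,-0.578],"yaw": 0},
  {"gripper": 40,"linear": [-0.077,0.82,-0.578],"yaw": 0},
  {"gripper": 40,"linear": [-0.077,0.94,-0.578],"yaw": 0},
  {"gripper": 40,"linear": [-0.077,1,-0.578],"yaw": 0},
  {"gripper": 40,"linear": [-0.077,1,-0.578],"yaw": 0},
])

```text
time_s: 16.68
eef_pos: [0.5117, 0.042, 0.2122]
ee_rot: [[-0.725, 0.169, 0.668], [0.128, 0.986, -0.11], [-0.677, 0.006, -0.736]]
contact_force: [-0.9, -0.4, -2.0]
grip_width: 0.0435
gripper_force: 21.0
```

```bash
python3 - <<'E'
from h import *
s=monitor.get_state();R=np.array(s["ee_rot"]);T0=np.array(s["eef_pos"]);print(s["time_s"],s["joints"],s["gripper_force"],T0,R.round(3).tolist())
g=np.array([.628,.155,.0768])
for k in(.1,.05,.0): print(k,(R.T@(g+[0,0,.006]-k*R[:,2]-T0)/.25).round(3))
E
```

```text
16.675 [ 15.88888271 -11.296473   -53.65812138   7.86614116 -16.77837893
  19.62858105] 20.965792536735535 [0.51169137 0.04201433 0.21217264] [[-0.725, 0.169, 0.668], [0.128, 0.986, -0.11], [-0.677, 0.006, -0.736]]
0.1 [0.071 0.521 0.242]
0.05 [0.071 0.521 0.442]
0.0 [0.071 0.521 0.642]
```

Call:
carry_out([
  {"gripper": 40,"linear": [0.01,0.08,0.0],"yaw": 0},
  {"gripper": 40,"linear": [0.03,0.2,0.03],"yaw": 0},
  {"gripper": 40,"linear": [0.05,0.34,0.08],"yaw": 0},
  {"gripper": 40,"linear": [0.07,0.46,0.16],"yaw": 0},
  {"gripper": 40,"linear": [0.07,0.521,0.24],"yaw": 0},
  {"gripper": 40,"linear": [0.07,0.521,0.24],"yaw": 0},
  {"gripper": 40,"linear": [0.07,0.521,0.24],"yaw": 0},
])

```text
time_s: 17.55
eef_pos: [0.5615, 0.1632, 0.1584]
ee_rot: [[-0.723, 0.173, 0.669], [0.131, 0.985, -0.113], [-0.678, 0.006, -0.735]]
contact_force: [0.4, -0.2, -1.1]
grip_width: 0.0435
gripper_force: 21.0
```

```bash
python3 - <<'E'
from h import *
s=monitor.get_state();R=np.array(s["ee_rot"]);T0=np.array(s["eef_pos"]);print(s["time_s"],s["contact_force"],s["gripper_force"],T0,R.round(3).tolist())
S=optics.grab_frame("side");T=optics.grab_frame("top")
r=[]
for p in(S,T):
    e=proj(p,[T0+[-.034,.006,.062]])[0];b=blob(p,e);print(e.round(1),b);r.append(b[0] if b else e)
X,f=tri((S,T),r);print("cell top",X.round(4),f.round(2),(X-T0).round(4))
g=np.array([.628,.155,.0768])
for k in(.05,.0): print(k,(R.T@(g+[0,0,.006]-k*R[:,2]-T0)/.25).round(3))
E
```

```text
17.55 [ 0.39652736 -0.18719383 -1.05236071] 20.963823795318604 [0.56154297 0.16323966 0.15840442] [[-0.723, 0.173, 0.669], [0.131, 0.985, -0.113], [-0.678, 0.006, -0.735]]
[238.  136.2] (array([236.3974359, 136.6025641]), array([232, 131,  12,  11,  78], dtype=int32))
[179.6 242.5] (array([179.08383234, 244.17964072]), array([168, 236,  24,  18, 334], dtype=int32))
cell top [0.5239 0.1707 0.2187] [ 0.35 -0.07  0.02  0.25] [-0.0376  0.0075  0.0603]
0.05 [0.009 0.012 0.204]
0.0 [0.009 0.012 0.404]
```

Call:
carry_out([
  {"gripper": 40,"linear": [0.009,0.012,0.06],"yaw": 0},
  {"gripper": 40,"linear": [0.009,0.012,0.15],"yaw": 0},
  {"gripper": 40,"linear": [0.009,0.012,0.25],"yaw": 0},
  {"gripper": 40,"linear": [0.009,0.012,0.33],"yaw": 0},
  {"gripper": 40,"linear": [0.009,0.012,0.38],"yaw": 0},
  {"gripper": 40,"linear": [0.009,0.012,0.404],"yaw": 0},
  {"gripper": 40,"linear": [0.009,0.012,0.404],"yaw": 0},
  {"gripper": 40,"linear": [0.009,0.012,0.404],"yaw": 0},
])

```text
time_s: 18.65
eef_pos: [0.629, 0.157, 0.0845]
ee_rot: [[-0.721, 0.171, 0.671], [0.131, 0.985, -0.111], [-0.68, 0.008, -0.733]]
contact_force: [-0.3, -0.2, -1.1]
grip_width: 0.0438
gripper_force: 21.0
```

```bash
python3 - <<'E'
from h import *
s=monitor.get_state();R=np.array(s["ee_rot"]);T0=np.array(s["eef_pos"]);print(s["time_s"],s["contact_force"],s["gripper_force"],T0)
S=optics.grab_frame("side");m=np.load("m.npy")
e=proj(S,[T0+[-.034,.006,.062]])[0];print(e,blob(S,e))
print("cyl box",ext(proj(S,cyl(*(T0+[-.034,.006,.0112]),.022,.05))).round(1),"ideal",ext(proj(S,cyl(m[0],m[1],.094,.022,.05))).round(1))
x,y,w,h=235,140,55,55
im=S["image"][y:y+h,x:x+w];im=cv2.resize(im,None,fx=10,fy=10,interpolation=cv2.INTER_CUBIC)
for c,col in((cyl(m[0],m[1],.085,.025,.003)[40:],(0,0,255)),(cyl(*(T0+[-.034,.006,.0112]),.022,.05)[:40],(0,255,0)),(cyl(*(T0+[-.034,.006,.0112]),.022,.05)[40:],(0,255,0))):
    cv2.polylines(im,[((proj(S,c)+.5-[x,y])*10).astype(np.int32)],True,col,1)
cv2.imwrite("pics/p7.png",np.clip(im*1.4,0,255).astype(np.uint8))
E
```

```text
18.65 [-0.26685193 -0.18136135 -1.10859204] 20.96378445625305 [0.62900017 0.15697701 0.084478  ]
[262.64530514 156.65035857] (array([263.37903226, 156.48387097]), array([257, 152,  14,  11, 124], dtype=int32))
cyl box [255.2 152.3 270.2 174.6] ideal [255.  153.2 270.  175.5]
```

View pics/p7.png

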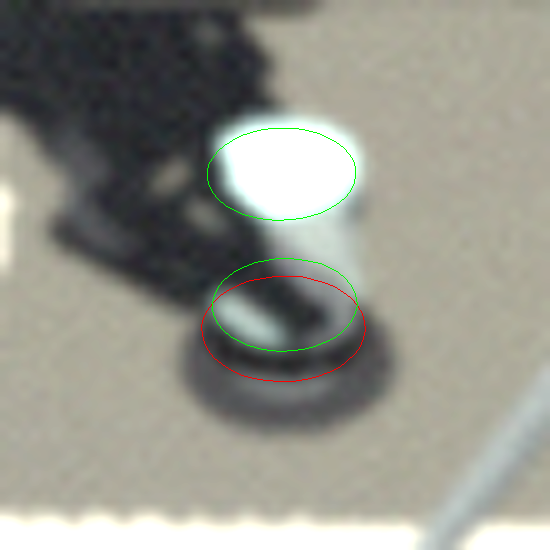

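The picture shows the cell upright between the fingers over the black platform disc: cell top centre at (289,165), platform centre at about (287,325). It's about 1 mm right and 2 mm back of centre. I correct that and lower gently.

Call:
carry_out([
  {"gripper": 40,"linear": [0.004,-0.006,0.002],"yaw": 0},
  {"gripper": 40,"linear": [0.009,-0.009,0.007],"yaw": 0},
  {"gripper": 40,"linear": [0.014,-0.009,0.012],"yaw": 0},
  {"gripper": 40,"linear": [0.0195,-0.009,0.017],"yaw": 0},
  {"gripper": 40,"linear": [0.0195,-0.009,0.017],"yaw": 0},
  {"gripper": 40,"linear": [0.0195,-0.009,0.017],"yaw": 0},
])

```text
time_s: 19.45
eef_pos: [0.6281, 0.1548, 0.0775]
ee_rot: [[-0.722, 0.172, 0.671], [0.131, 0.985, -0.111], [-0.68, 0.007, -0.733]]
contact_force: [0.2, -0.0, -0.2]
grip_width: 0.0437
gripper_force: 21.0
```

Call:
carry_out([
  {"gripper": 40,"linear": [0.0014,0,0.0015],"yaw": 0},
  {"gripper": 40,"linear": [0.0028,0,0.003],"yaw": 0},
  {"gripper": 40,"linear": [0.0028,0,0.003],"yaw": 0},
])

```text
time_s: 19.82
eef_pos: [0.6281, 0.1548, 0.0765]
ee_rot: [[-0.722, 0.172, 0.671], [0.131, 0.985, -0.111], [-0.68, 0.008, -0.733]]
contact_force: [-0.5, 0.1, -0.8]
grip_width: 0.0437
gripper_force: 21.0
```

Call:
carry_out([
  {"gripper": 40,"linear": [0.0014,0,0.0015],"yaw": 0},
  {"gripper": 40,"linear": [0.0028,0,0.003],"yaw": 0},
  {"gripper": 40,"linear": [0.0028,0,0.003],"yaw": 0},
])

```text
time_s: 20.2
eef_pos: [0.6282, 0.1548, 0.0757]
ee_rot: [[-0.721, 0.172, 0.671], [0.131, 0.985, -0.111], [-0.68, 0.008, -0.733]]
contact_force: [-0.9, 0.4, 2.0]
grip_width: 0.0436
gripper_force: 21.2
```

```bash
python3 - <<'E'
from h import *
f=[]
for i in range(4):
    S=optics.grab_frame("side");s=monitor.get_state();f.append(s["contact_force"])
T0=np.array(s["eef_pos"]);print(np.mean(f,0).round(2),T0,s["time_s"])
E
```

```text
[-1.11 -0.05  2.18] [0.62819806 0.15481603 0.07565451] 20.4
```

Call:
carry_out([
  {"gripper": 44,"linear": [0,0,0],"yaw": 0},
  {"gripper": 46,"linear": [0,0,0],"yaw": 0},
  {"gripper": 50,"linear": [0,0,0],"yaw": 0},
  {"gripper": 58,"linear": [0,0,0],"yaw": 0},
  {"gripper": 70,"linear": [0,0,0],"yaw": 0},
  {"gripper": 80,"linear": [0,0,0],"yaw": 0},
  {"gripper": 80,"linear": [0,0,-0.02],"yaw": 0},
  {"gripper": 80,"linear": [0,0,-0.08],"yaw": 0},
  {"gripper": 80,"linear": [0,0,-0.2],"yaw": 0},
  {"gripper": 80,"linear": [0,0,-0.4],"yaw": 0},
  {"gripper": 80,"linear": [0,0,-0.6],"yaw": 0},
  {"gripper": 80,"linear": [0,0,-0.6],"yaw": 0},
])

```text
time_s: 21.9
eef_pos: [0.527, 0.173, 0.1898]
ee_rot: [[-0.718, 0.169, 0.675], [0.132, 0.986, -0.107], [-0.683, 0.012, -0.73]]
contact_force: [0.3, 0.1, -0.8]
grip_width: 0.0799
gripper_force: 0.0
```

```bash
python3 - <<'E'
from h import *
s=monitor.get_state();print(s["time_s"],s["eef_pos"],s["contact_force"],s["grip_width"],s["joints"])
S=optics.grab_frame("side");m=np.load("m.npy")
e=proj(S,[[m[0],m[1],.138]])[0];print(e,blob(S,e))
im=S["image"].astype(int);e2_=ext(proj(S,cyl(m[0],m[1],.088,.022,.05)));print(e2_)
# bright/dark profile
print(ext(proj(S,cyl(m[0],m[1],.138,.022,0))), ext(proj(S,cyl(m[0],m[1],.088,.025,0))))
for v in(158,160,174,176): print(v,im[v,250:277,1].tolist())
print(im[148:184,263,1].tolist())
E
```

```text
21.9 [0.52700779 0.17301788 0.18976072] [ 0.32943165  0.06340983 -0.8033167 ] 0.07991721389783638 [ 35.5287033   -1.18916785 -48.55680055   8.91897283 -28.6286153
  36.69072872]
[262.51808126 159.38282927] (array([262.66176471, 159.16911765]), array([255, 154,  16,  11, 136], dtype=int32))
[255.10653451 154.81945693 270.05660014 177.03525158]
[255.10653451 154.81945693 269.93307737 164.06976906] [254.68486313 167.10367876 271.03827852 177.68814137]
158 [122, 123, 117, 121, 130, 167, 214, 229, 235, 236, 236, 236, 237, 236, 235, 236, 236, 235, 233, 225, 184, 139, 122, 124, 122, 122, 120]
160 [123, 119, 121, 119, 131, 162, 213, 232, 235, 236, 235, 235, 236, 236, 235, 236, 235, 236, 232, 220, 179, 137, 122, 121, 121, 121, 120]
174 [124, 121, 108, 84, 67, 59, 82, 122, 146, 156, 159, 162, 160, 163, 161, 165, 163, 162, 148, 117, 73, 53, 60, 74, 100, 118, 122]
176 [124, 118, 104, 78, 65, 62, 55, 57, 74, 96, 113, 125, 127, 136, 135, 132, 109, 95, 70, 59, 53, 57, 59, 69, 85, 110, 119]
[120, 121, 124, 122, 120, 135, 179, 225, 234, 235, 236, 237, 236, 236, 235, 219, 176, 161, 158, 159, 158, 161, 163, 161, 161, 161, 163, 159, 136, 87, 80, 86, 70, 62, 70, 96]
```

The cell stands within about 1 mm of the platform's centre. Now the lever: retreat, yaw 90° and move to in front of the grip.

Call:
carry_out([
  {"gripper": 80,"linear": [0,0,-0.2],"yaw": 0},
  {"gripper": 80,"linear": [0,0,-0.35],"yaw": 0.05},
  {"gripper": 80,"linear": [0,-0.1,-0.4],"yaw": 0.1},
  {"gripper": 80,"linear": [0,-0.25,-0.4],"yaw": 0.15},
  {"gripper": 80,"linear": [0,-0.4,-0.4],"yaw": 0.2},
  {"gripper": 70,"linear": [0,-0.55,-0.4],"yaw": 0.25},
  {"gripper": 60,"linear": [0,-0.7,-0.4],"yaw": 0.3},
  {"gripper": 60,"linear": [0,-0.72,-0.4],"yaw": 0.35},
  {"gripper": 60,"linear": [0,-0.72,-0.4],"yaw": 0.4},
  {"gripper": 60,"linear": [0,-0.72,-0.4],"yaw": 0.45},
  {"gripper": 60,"linear": [0,-0.72,-0.4],"yaw": 0.5},
  {"gripper": 60,"linear": [0,-0.72,-0.4],"yaw": 0.5},
])

```text
time_s: 23.45
eef_pos: [0.4291, 0.0049, 0.2562]
ee_rot: [[0.171, 0.723, 0.669], [0.985, -0.129, -0.112], [0.005, 0.678, -0.735]]
contact_force: [-0.4, -0.8, 0.4]
grip_width: 0.06
gripper_force: 0.0
```

```bash
python3 - <<'E'
from h import *
s=monitor.get_state();R=np.array(s["ee_rot"]);T0=np.array(s["eef_pos"]);print(s["time_s"],s["joints"],T0,R.round(3).tolist())
m=np.load("m.npy");b=tow(m,[[.093,-.157,.185]])[0];print("bar",b)
for k in(.12,0): print(k,(R.T@(b+(.048-k)*R[:,2]-T0)/.25).round(3))
# refine bar from images: grip mask
S=optics.grab_frame("side");T=optics.grab_frame("top")
for px in(.005,.0115,.018):
    E=tow(m,[[px+.0815,-.19,.185],[px+.0815,-.124,.185]]);print(px,proj(S,E).round(1).tolist(),proj(T,E).round(1).tolist())
for p,(x0,x1,v0,v1) in((S,(275,310,165,205)),(T,(244,292,165,195))):
    im=p["image"][v0:v1,x0:x1].max(2)
    print(x0,v0);print("\n".join(" ".join(f"{q:3d}" for q in r) for r in im[::3]))
E
```

```text
23.45 [ 12.40039762 -25.57127561 -53.64874094  21.32983228 -14.66204549
 106.91655105] [0.42913281 0.00486503 0.25622012] [[0.171, 0.723, 0.669], [0.985, -0.129, -0.112], [0.005, 0.678, -0.735]]
bar [ 0.66399267 -0.00775298  0.185     ]
0.12 [0.109 0.493 0.556]
0 [0.109 0.493 1.036]
0.005 [[293.4, 191.8], [293.0, 174.9]] [[283.5, 181.6], [252.6, 178.3]]
0.0115 [[296.0, 191.8], [295.4, 174.9]] [[283.9, 178.6], [253.0, 175.3]]
0.018 [[298.6, 191.9], [297.9, 174.9]] [[284.2, 175.6], [253.4, 172.3]]
275 165
125 129 125 126 127 124 125 123 125 122 123 122 125 123 128 134 171 203 220 220 221 221 223 222 219 221 220 221 221 220 219 222 222 220 203
126 123 125 124 125 125 122 123 123 126 124 124 124 123 123 136 175 208 218 220 220 220 222 223 221 221 220 220 221 221 220 219 220 221 213
124 125 125 123 125 123 124 129 124 125 122 123 125 127 125 133 153 184 188 183 190 190 190 204 218 219 221 222 219 220 220 221 221 220 215
119 121 122 126 124 122 126 125 121 124 124 126 124 122 124 133 138 134 139 150 157 162 160 168 198 217 221 222 222 220 220 223 222 221 219
117 121 123 125 125 121 124 126
[... 2596 characters left out ...]
  25  22  26  25  17  27  23  23  22  21  25  29  32  33  20  34  42  36  42  50  59  80  92  81  47  28  27  19  28  21  29
237 231 200 149 135 138 135 123 100  55  19  24  24  21  23  20  23  22  23  19  24  26  24  27  29  19  18  32  31  30  26  27  30  19  18  28  26  27  21  26  25  22  25  27  21  32  27  28
236 226 193 149 130 138 137 128 102  56  24  25  25  24  28  24  22  24  26  16  28  28  23  22  21  28  23  22  25  21  19  25  28  25  26  20  28  25  20  30  25  33  24  20  24  23  19  28
233 221 187 143 127 136 137 131 107  66  25  19  26  28  23  26  20  16  25  28  23  23  26  30  19  19  26  22  23  28  23  27  27  31  23  26  26  30  20  28  27  25  29  19  25  22  24  29
```

Call:
carry_out([
  {"gripper": 60,"linear": [0.06,0.15,0],"yaw": 0},
  {"gripper": 60,"linear": [0.109,0.35,0.05],"yaw": 0},
  {"gripper": 60,"linear": [0.109,0.493,0.15],"yaw": 0},
  {"gripper": 60,"linear": [0.109,0.493,0.35],"yaw": 0},
  {"gripper": 60,"linear": [0.109,0.493,0.556],"yaw": 0},
  {"gripper": 60,"linear": [0.109,0.493,0.556],"yaw": 0},
])

```text
time_s: 24.3
eef_pos: [0.6154, -0.0002, 0.2338]
ee_rot: [[0.171, 0.728, 0.664], [0.985, -0.129, -0.113], [0.004, 0.674, -0.739]]
contact_force: [-0.1, -0.4, 0.1]
grip_width: 0.0598
gripper_force: 0.0
```

```bash
python3 - <<'E'
from h import *
s=monitor.get_state();R=np.array(s["ee_rot"]);T0=np.array(s["eef_pos"]);print(s["time_s"],s["joints"],s["contact_force"],T0,R.round(3).tolist())
b=np.array([.6645,-.008,.185])
for k in(.02,0): print(k,(R.T@(b+(.048-k)*R[:,2]-T0)/.25).round(3))
E
```

```text
24.3 [  5.71493817  -2.44832511 -43.04341561   8.09399591 -10.26237249
 101.79985147] [-0.05214208 -0.41690152  0.08324963] [ 6.15357824e-01 -2.41654267e-04  2.33781441e-01] [[0.171, 0.728, 0.664], [0.985, -0.129, -0.113], [0.004, 0.674, -0.739]]
0.02 [0.002 0.016 0.39 ]
0 [0.002 0.016 0.47 ]
```

Call:
carry_out([
  {"gripper": 60,"linear": [0.002,0.016,0.15],"yaw": 0},
  {"gripper": 60,"linear": [0.002,0.016,0.28],"yaw": 0},
  {"gripper": 60,"linear": [0.002,0.016,0.38],"yaw": 0},
  {"gripper": 60,"linear": [0.002,0.016,0.44],"yaw": 0},
  {"gripper": 60,"linear": [0.002,0.016,0.47],"yaw": 0},
  {"gripper": 40,"linear": [0.002,0.016,0.47],"yaw": 0},
  {"gripper": 26,"linear": [0.002,0.016,0.47],"yaw": 0},
  {"gripper": 24,"linear": [0.002,0.016,0.47],"yaw": 0},
  {"gripper": 24,"linear": [0.002,0.016,0.47],"yaw": 0},
])

```text
time_s: 25.42
eef_pos: [0.6957, -0.0122, 0.154]
ee_rot: [[0.171, 0.725, 0.667], [0.985, -0.13, -0.11], [0.007, 0.676, -0.736]]
contact_force: [-5.5, 2.6, -4.1]
grip_width: 0.024
gripper_force: 3.2
```

```bash
python3 - <<'E'
from h import *
s=monitor.get_state();R=np.array(s["ee_rot"]);T0=np.array(s["eef_pos"]);print(s["time_s"],s["grip_width"],s["gripper_force"],s["contact_force"],T0,R.round(3).tolist())
b=np.array([.6645,-.008,.185]);print((R.T@(b+.048*R[:,2]-T0)).round(4))
# finger pad tips/bar in side view (fingers white strips): print crop at coarse
S=optics.grab_frame("side");im=S["image"]
print(proj(S,[b,T0-.03*R[:,2]]).round(1).tolist())
np.save("s.npy",im)
E
```

```text
25.425 0.023957925236117086 3.15894216299057 [-5.54054264  2.60029169 -4.06361589] [ 0.69573252 -0.01215122  0.15398806] [[0.171, 0.725, 0.667], [0.985, -0.13, -0.11], [0.007, 0.676, -0.736]]
[-0.001  -0.0022  0.0039]
[[295.9, 183.2], [300.1, 185.6]]
```

Call:
carry_out([
  {"gripper": 24,"linear": [0,-0.01,0],"yaw": 0},
  {"gripper": 24,"linear": [0,-0.01,0],"yaw": 0},
])

```text
time_s: 25.72
eef_pos: [0.6958, -0.0121, 0.1541]
ee_rot: [[0.171, 0.722, 0.67], [0.985, -0.131, -0.111], [0.007, 0.679, -0.734]]
contact_force: [-4.3, 1.0, -2.1]
grip_width: 0.0241
gripper_force: 2.3
```

Call:
carry_out([
  {"gripper": 20,"linear": [0,0,0],"yaw": 0},
  {"gripper": 18,"linear": [0,0,0],"yaw": 0},
  {"gripper": 14,"linear": [0,0,0],"yaw": 0},
  {"gripper": 14,"linear": [0,0,0],"yaw": 0},
], squeeze=20)

```text
time_s: 26.22
eef_pos: [0.6938, -0.0119, 0.1518]
ee_rot: [[0.17, 0.725, 0.667], [0.985, -0.13, -0.11], [0.007, 0.676, -0.737]]
contact_force: [-6.3, 2.1, -3.2]
grip_width: 0.0172
gripper_force: 19.4
```

```bash
cat > lev.py <<'E'
from h import *
H=np.array([.6938,-.0119,.1518]);m=np.load("m.npy");u=np.array([np.cos(m[2]),np.sin(m[2]),0])
def disp(th): return -.17*(np.sin(th-.5)+np.sin(.5))*u+np.array([0,0,.17*(np.cos(th-.5)-np.cos(.5))])
def theta(p):
    d=np.array(p)-H;a=np.array([.17*np.sin(.5)+d@u,.17*np.cos(.5)+d[2]]);return .5-np.arctan2(a[0],a[1]),np.hypot(*a)
def table(ths,th0,R): return [(round(t,3),(R.T@(disp(t)-disp(th0))/.25).round(3).tolist()) for t in ths]
E
python3 - <<'E'
from lev import *
s=monitor.get_state();R=np.array(s["ee_rot"]);print(s["time_s"],s["eef_pos"])
for r in table(np.arange(.05,.9,.05),0,R):print(*r)
E
```

```text
26.225 [ 0.69382642 -0.01186225  0.1518293 ]
0.05 [-0.001, -0.012, -0.032]
0.1 [-0.002, -0.025, -0.063]
0.15 [-0.002, -0.04, -0.094]
0.2 [-0.003, -0.056, -0.123]
0.25 [-0.004, -0.074, -0.152]
0.3 [-0.005, -0.094, -0.18]
0.35 [-0.006, -0.114, -0.207]
0.4 [-0.007, -0.136, -0.233]
0.45 [-0.008, -0.159, -0.258]
0.5 [-0.009, -0.184, -0.282]
0.55 [-0.01, -0.209, -0.304]
0.6 [-0.011, -0.236, -0.325]
0.65 [-0.012, -0.264, -0.345]
0.7 [-0.013, -0.293, -0.363]
0.75 [-0.014, -0.322, -0.38]
0.8 [-0.015, -0.352, -0.395]
0.85 [-0.016, -0.383, -0.409]
```

Call:
carry_out([
  {"gripper": 14,"linear": [-0.001,-0.012,-0.032],"yaw": 0},
  {"gripper": 14,"linear": [-0.002,-0.025,-0.063],"yaw": 0},
  {"gripper": 14,"linear": [-0.003,-0.056,-0.123],"yaw": 0},
  {"gripper": 14,"linear": [-0.005,-0.094,-0.18],"yaw": 0},
  {"gripper": 14,"linear": [-0.007,-0.136,-0.233],"yaw": 0},
  {"gripper": 14,"linear": [-0.009,-0.184,-0.282],"yaw": 0},
  {"gripper": 14,"linear": [-0.011,-0.236,-0.325],"yaw": 0},
  {"gripper": 14,"linear": [-0.013,-0.293,-0.363],"yaw": 0},
  {"gripper": 14,"linear": [-0.015,-0.352,-0.395],"yaw": 0},
  {"gripper": 14,"linear": [-0.016,-0.383,-0.409],"yaw": 0},
  {"gripper": 14,"linear": [-0.016,-0.383,-0.409],"yaw": 0},
])

```text
time_s: 27.6
eef_pos: [0.5638, 0.0067, 0.1727]
ee_rot: [[0.175, 0.709, 0.683], [0.984, -0.133, -0.115], [0.009, 0.693, -0.721]]
contact_force: [3.3, -4.1, 5.6]
grip_width: 0.0172
gripper_force: 20.5
```

```bash
python3 - <<'E'
from lev import *
s=monitor.get_state();R=np.array(s["ee_rot"]);print(s["time_s"],s["eef_pos"],s["contact_force"],s["grip_width"],s["gripper_force"],"theta",theta(s["eef_pos"]))
S=optics.grab_frame("side");m=np.load("m.npy")
for z in(.138+.06,.138+.064,.138+.068):
    e=proj(S,[[m[0],m[1],z]])[0];print(z,e,blob(S,e,14))
th=theta(s["eef_pos"])[0]
for r in table(np.arange(.9,1.1,.03),.85,R):print(*r)
E
```

```text
27.6 [0.5637864  0.00674872 0.17271175] [ 3.28961832 -4.06588386  5.59474416] 0.0171841039524092 20.50967127084732 theta (np.float64(0.7850353154195844), np.float64(0.17725262213230947))
0.198 [262.08009628 142.78785201] (array([262.33606557, 144.02459016]), array([255, 140,  16,  10, 122], dtype=int32))
0.202 [262.04972012 141.63691833] (array([262.33606557, 144.02459016]), array([255, 140,  16,  10, 122], dtype=int32))
0.20600000000000002 [262.0191905 140.48017  ] (array([262.33606557, 144.02459016]), array([255, 140,  16,  10, 122], dtype=int32))
0.9 [-0.001, -0.031, -0.013]
0.93 [-0.002, -0.051, -0.02]
0.96 [-0.003, -0.07, -0.026]
0.99 [-0.003, -0.089, -0.032]
1.02 [-0.004, -0.109, -0.037]
1.05 [-0.005, -0.129, -0.042]
1.08 [-0.005, -0.149, -0.046]
```

Call:
carry_out([
  {"gripper": 14,"linear": [0,0,0],"yaw": 0},
  {"gripper": 14,"linear": [0,0,0],"yaw": 0},
])

```text
time_s: 27.9
eef_pos: [0.5643, 0.0067, 0.1728]
ee_rot: [[0.175, 0.709, 0.683], [0.984, -0.133, -0.115], [0.01, 0.693, -0.721]]
contact_force: [1.8, -3.6, 6.1]
grip_width: 0.0174
gripper_force: 20.6
```

```bash
cat >> lev.py <<'E'
from scipy.optimize import brentq
def zimg(S,z0):
    e=proj(S,[[m[0],m[1],z0]])[0];b=blob(S,e,14)
    f=lambda z:proj(S,[[m[0],m[1],z]])[0][1]-.21-b[0][1]
    return brentq(f,.1,.25),b
def rep(z0):
    s=monitor.get_state();R=np.array(s["ee_rot"]);S=optics.grab_frame("side");z,b=zimg(S,z0)
    print(s["time_s"],np.round(s["eef_pos"],4),np.round(s["contact_force"],1),round(s["grip_width"],4),"theta_eef",np.round(theta(s["eef_pos"]),4),"theta_img",round((z-.138)/.075,3),b[1])
    c=proj(S,[[m[0],m[1],z-.05]])[0];u=int(round(c[0]));print(S["image"][int(c[1])-12:int(c[1])+12,u,1].tolist(),int(c[1])-12)
    return S,R
E
python3 - <<'E'
from lev import *
rep(.19)
E
```

```text
27.9 [0.5643 0.0067 0.1728] [ 1.8 -3.6  6.1] 0.0174 theta_eef [0.7819 0.1772] theta_img 0.734 [255 140  16   9 121]
[233, 220, 184, 160, 160, 159, 160, 155, 161, 161, 162, 159, 162, 163, 159, 135, 86, 84, 111, 113, 113, 114, 113, 113] 146
```

Call:
carry_out([
  {"gripper": 14,"linear": [-0.001,-0.031,-0.013],"yaw": 0},
  {"gripper": 14,"linear": [-0.003,-0.07,-0.026],"yaw": 0},
  {"gripper": 14,"linear": [-0.004,-0.109,-0.037],"yaw": 0},
  {"gripper": 14,"linear": [-0.005,-0.129,-0.042],"yaw": 0},
  {"gripper": 14,"linear": [-0.005,-0.129,-0.042],"yaw": 0},
])

```text
time_s: 28.58
eef_pos: [0.5355, 0.0109, 0.161]
ee_rot: [[0.176, 0.705, 0.687], [0.984, -0.133, -0.115], [0.011, 0.697, -0.717]]
contact_force: [-6.1, -3.7, 17.3]
grip_width: 0.0174
gripper_force: 22.3
```

```bash
python3 - <<'E'
from lev import *
S,R=rep(.207)
for r in table(np.arange(1.07,1.25,.02),1.05,R):print(*r)
E
```

```text
28.575 [0.5355 0.0109 0.161 ] [-6.1 -3.7 17.3] 0.0174 theta_eef [0.9596 0.1768] theta_img 0.835 [255 139  15   7  65]
[218, 179, 162, 158, 159, 160, 160, 159, 161, 161, 160, 159, 159, 157, 135, 87, 85, 107, 112, 115, 115, 113, 112, 115] 143
1.07 [-0.0, -0.013, -0.003]
1.09 [-0.001, -0.027, -0.005]
1.11 [-0.001, -0.04, -0.008]
1.13 [-0.002, -0.053, -0.01]
1.15 [-0.002, -0.067, -0.012]
1.17 [-0.003, -0.08, -0.013]
1.19 [-0.003, -0.094, -0.014]
1.21 [-0.004, -0.108, -0.015]
1.23 [-0.004, -0.121, -0.016]
```

Call:
carry_out([
  {"gripper": 14,"linear": [-0.001,-0.013,-0.01],"yaw": 0},
  {"gripper": 14,"linear": [-0.001,-0.027,-0.015],"yaw": 0},
  {"gripper": 14,"linear": [-0.002,-0.04,-0.02],"yaw": 0},
  {"gripper": 14,"linear": [-0.002,-0.04,-0.02],"yaw": 0},
])

```text
time_s: 29.12
eef_pos: [0.5227, 0.013, 0.1544]
ee_rot: [[0.174, 0.71, 0.682], [0.985, -0.133, -0.113], [0.01, 0.692, -0.722]]
contact_force: [0.4, -3.2, 8.4]
grip_width: 0.017
gripper_force: 21.0
```

```bash
cat >> lev.py <<'E'
def edge(S):
    """row of the cell's lower front edge at its axis column, and platform lift from it"""
    p0=tow(m,[[0,0,.088]])[0]
    f=lambda z:proj(S,cyl(p0[0],p0[1],z,.022,0))[:40,1].max()
    u=int(round(proj(S,[p0+[0,0,.06]])[0][0]));col=S["image"][150:182,u-1:u+3,1].mean(1)
    i=max(k for k in range(31) if col[k]>=125>col[k+1]) if any(col[k]>=125>col[k+1] for k in range(31)) else 0
    i=next(k for k in range(31) if col[k]>=125>col[k+1])
    r=150+i+(col[i]-125)/(col[i]-col[i+1])
    return r,brentq(lambda z:f(z)+(176.3-f(.088))-r,.06,.2)-.088
E
python3 - <<'E'
from lev import *
s=monitor.get_state();S=optics.grab_frame("side");r,l=edge(S)
print(s["time_s"],np.round(s["eef_pos"],4),np.round(s["contact_force"],1),s["grip_width"],theta(s["eef_pos"]),"row",r,"lift",l,l/.075)
print(S["image"][148:170,262,1].tolist())
E
```

```text
29.125 [0.5227 0.013  0.1544] [ 0.4 -3.2  8.4] 0.01697548578811768 (np.float64(1.0419454071355485), np.float64(0.1772333799106774)) row 156.16842105263157 lift 0.0763784694112134 1.018379592149512
[160, 163, 161, 161, 159, 158, 162, 155, 134, 84, 84, 110, 114, 116, 114, 113, 113, 112, 114, 114, 112, 114]
```

Both the image and the eef angle indicate touching: the lift has stopped at about 75 mm while the lever is at about 1.04 rad. I nudge it slightly and hold.

Call:
carry_out([
  {"gripper": 14,"linear": [0,-0.008,-0.002],"yaw": 0},
  {"gripper": 14,"linear": [0,-0.008,-0.002],"yaw": 0},
  {"gripper": 14,"linear": [0,-0.008,-0.002],"yaw": 0},
  {"gripper": 14,"linear": [0,-0.008,-0.002],"yaw": 0},
])

```text
time_s: 29.68
eef_pos: [0.5213, 0.0132, 0.1537]
ee_rot: [[0.174, 0.71, 0.683], [0.985, -0.133, -0.113], [0.01, 0.692, -0.722]]
contact_force: [2.3, -3.5, 7.5]
grip_width: 0.0179
gripper_force: 20.9
```

```bash
python3 - <<'E'
from lev import *
s=monitor.get_state();S=optics.grab_frame("side");r,l=edge(S)
print(s["time_s"],np.round(s["eef_pos"],4),np.round(s["contact_force"],1),s["grip_width"],theta(s["eef_pos"]),"row",r,"lift",l,l/.075)
print(S["image"][148:170,262,1].tolist())
E
```

```text
29.675 [0.5213 0.0132 0.1537] [ 2.3 -3.5  7.5] 0.017894538941201216 (np.float64(1.0509671465776296), np.float64(0.17729245157111873)) row 156.15675675675675 lift 0.07642070959708874 1.01894279462785
[158, 158, 160, 157, 158, 157, 158, 154, 131, 88, 86, 108, 116, 115, 113, 113, 110, 113, 114, 114, 115, 115]
```

Call:
carry_out([
  {"gripper": 14,"linear": [0,0,0],"yaw": 0},
  {"gripper": 14,"linear": [0,0,0],"yaw": 0},
  {"gripper": 14,"linear": [0,0,0],"yaw": 0},
  {"gripper": 14,"linear": [0,0,0],"yaw": 0},
  {"gripper": 14,"linear": [0,0,0],"yaw": 0},
  {"gripper": 14,"linear": [0,0,0],"yaw": 0},
  {"gripper": 14,"linear": [0,0,0],"yaw": 0},
  {"gripper": 14,"linear": [0,0,0],"yaw": 0},
  {"gripper": 14,"linear": [0,0,0],"yaw": 0},
  {"gripper": 14,"linear": [0,0,0],"yaw": 0},
  {"gripper": 14,"linear": [0,0,0],"yaw": 0},
  {"gripper": 14,"linear": [0,0,0],"yaw": 0},
  {"gripper": 14,"linear": [0,0,0],"yaw": 0},
  {"gripper": 14,"linear": [0,0,0],"yaw": 0},
  {"gripper": 14,"linear": [0,0,0],"yaw": 0},
  {"gripper": 14,"linear": [0,0,0],"yaw": 0},
  {"gripper": 14,"linear": [0,0,0],"yaw": 0},
  {"gripper": 14,"linear": [0,0,0],"yaw": 0},
  {"gripper": 14,"linear": [0,0,0],"yaw": 0},
])

```text
time_s: 32.1
eef_pos: [0.5213, 0.0132, 0.1536]
ee_rot: [[0.174, 0.71, 0.683], [0.985, -0.133, -0.113], [0.01, 0.692, -0.722]]
contact_force: [1.7, -4.0, 7.0]
grip_width: 0.0175
gripper_force: 20.9
```

```bash
python3 - <<'E'
from lev import *
s=monitor.get_state();R=np.array(s["ee_rot"]);S=optics.grab_frame("side");r,l=edge(S)
print(s["time_s"],np.round(s["eef_pos"],4),np.round(s["contact_force"],1),theta(s["eef_pos"]),"row",r,"lift",l)
for r in table(np.arange(1.0,-.01,-.1),1.05,R):print(*r)
E
```

```text
32.1 [0.5213 0.0132 0.1536] [ 1.7 -4.   7. ] (np.float64(1.051090949563994), np.float64(0.17728492202100352)) row 156.1818181818182 lift 0.07632995132896647
1.0 [0.001, 0.033, 0.008]
0.9 [0.003, 0.098, 0.029]
0.8 [0.006, 0.16, 0.056]
0.7 [0.008, 0.219, 0.09]
0.6 [0.01, 0.274, 0.129]
0.5 [0.013, 0.326, 0.173]
0.4 [0.015, 0.372, 0.223]
0.3 [0.017, 0.414, 0.277]
0.2 [0.019, 0.45, 0.334]
0.1 [0.021, 0.48, 0.395]
0.0 [0.023, 0.503, 0.459]
```

Call:
carry_out([
  {"gripper": 14,"linear": [0.001,0.016,0.004],"yaw": 0},
  {"gripper": 14,"linear": [0.001,0.033,0.008],"yaw": 0},
  {"gripper": 14,"linear": [0.002,0.065,0.018],"yaw": 0},
  {"gripper": 14,"linear": [0.003,0.098,0.029],"yaw": 0},
  {"gripper": 14,"linear": [0.005,0.129,0.042],"yaw": 0},
  {"gripper": 14,"linear": [0.006,0.16,0.056],"yaw": 0},
  {"gripper": 14,"linear": [0.007,0.19,0.072],"yaw": 0},
  {"gripper": 14,"linear": [0.008,0.219,0.09],"yaw": 0},
  {"gripper": 14,"linear": [0.009,0.247,0.109],"yaw": 0},
  {"gripper": 14,"linear": [0.01,0.274,0.129],"yaw": 0},
  {"gripper": 14,"linear": [0.012,0.3,0.151],"yaw": 0},
  {"gripper": 14,"linear": [0.013,0.326,0.173],"yaw": 0},
  {"gripper": 14,"linear": [0.013,0.326,0.173],"yaw": 0},
])

```text
time_s: 33.78
eef_pos: [0.6076, 0.0009, 0.1748]
ee_rot: [[0.173, 0.714, 0.678], [0.985, -0.132, -0.113], [0.009, 0.687, -0.726]]
contact_force: [2.7, -1.9, 7.1]
grip_width: 0.0171
gripper_force: 22.3
```

```bash
python3 - <<'E'
from lev import *
s=monitor.get_state();R=np.array(s["ee_rot"])
print(s["time_s"],np.round(s["eef_pos"],4),np.round(s["contact_force"],1),(R.T@s["contact_force"]).round(1),s["grip_width"],theta(s["eef_pos"]))
t0=theta(s["eef_pos"])[0]
for r in table(np.arange(t0-.05,-.06,-.05),t0,R):print(*r)
E
```

```text
33.775 [0.6076 0.0009 0.1748] [ 2.7 -1.9  7.1] [-1.3  7.1 -3.1] 0.017061840288758224 (np.float64(0.5325407718983044), np.float64(0.17229524480486846))
0.483 [0.001, 0.025, 0.023]
0.433 [0.002, 0.049, 0.048]
0.383 [0.003, 0.071, 0.073]
0.333 [0.004, 0.092, 0.1]
0.283 [0.005, 0.112, 0.127]
0.233 [0.006, 0.13, 0.156]
0.183 [0.007, 0.147, 0.186]
0.133 [0.008, 0.162, 0.216]
0.083 [0.009, 0.176, 0.247]
0.033 [0.01, 0.189, 0.279]
-0.017 [0.011, 0.199, 0.311]
```

Call:
carry_out([
  {"gripper": 14,"linear": [0.001,0.025,0.023],"yaw": 0},
  {"gripper": 14,"linear": [0.002,0.049,0.048],"yaw": 0},
  {"gripper": 14,"linear": [0.003,0.071,0.073],"yaw": 0},
  {"gripper": 14,"linear": [0.004,0.092,0.1],"yaw": 0},
  {"gripper": 14,"linear": [0.005,0.112,0.127],"yaw": 0},
  {"gripper": 14,"linear": [0.006,0.13,0.156],"yaw": 0},
  {"gripper": 14,"linear": [0.007,0.147,0.186],"yaw": 0},
  {"gripper": 14,"linear": [0.008,0.162,0.216],"yaw": 0},
  {"gripper": 14,"linear": [0.009,0.176,0.247],"yaw": 0},
  {"gripper": 14,"linear": [0.009,0.183,0.263],"yaw": 0},
  {"gripper": 14,"linear": [0.01,0.189,0.279],"yaw": 0},
  {"gripper": 14,"linear": [0.01,0.189,0.279],"yaw": 0},
])

```text
time_s: 35.28
eef_pos: [0.6879, -0.0106, 0.1544]
ee_rot: [[0.173, 0.716, 0.676], [0.985, -0.131, -0.112], [0.008, 0.685, -0.728]]
contact_force: [3.4, -2.2, 4.6]
grip_width: 0.0173
gripper_force: 23.6
```

```bash
python3 - <<'E'
from lev import *
s=monitor.get_state();R=np.array(s["ee_rot"])
print(s["time_s"],np.round(s["eef_pos"],4),np.round(s["contact_force"],1),(R.T@s["contact_force"]).round(1),s["grip_width"],theta(s["eef_pos"]))
S=optics.grab_frame("side");e=proj(S,[[m[0],m[1],.138]])[0];print(e,blob(S,e,14),edge(S))
t0=theta(s["eef_pos"])[0]
for r in table([t0-.02,t0-.04,t0-.06],t0,R):print(*r)
E
```

```text
35.275 [ 0.6879 -0.0106  0.1544] [ 3.4 -2.2  4.6] [-1.5  5.8 -0.8] 0.01729772257932231 (np.float64(0.03845137235667373), np.float64(0.16953577319896954))Traceback (most recent call last):
  File "<stdin>", line 4, in <module>
  File "lev.py", line 23, in edge
    i=next(k for k in range(31) if col[k]>=125>col[k+1])
StopIteration
```

Call:
carry_out([
  {"gripper": 14,"linear": [0,0.003,0.008],"yaw": 0},
  {"gripper": 14,"linear": [0,0.006,0.016],"yaw": 0},
  {"gripper": 14,"linear": [0.001,0.009,0.025],"yaw": 0},
  {"gripper": 14,"linear": [0.001,0.012,0.034],"yaw": 0},
  {"gripper": 14,"linear": [0.001,0.015,0.042],"yaw": 0},
  {"gripper": 14,"linear": [0.001,0.015,0.042],"yaw": 0},
])

```text
time_s: 36.08
eef_pos: [0.6969, -0.0119, 0.1494]
ee_rot: [[0.172, 0.716, 0.676], [0.985, -0.131, -0.112], [0.008, 0.685, -0.728]]
contact_force: [-2.4, -2.1, 10.3]
grip_width: 0.0171
gripper_force: 24.4
```

```bash
python3 - <<'E'
from lev import *
s=monitor.get_state();R=np.array(s["ee_rot"])
print(s["time_s"],np.round(s["eef_pos"],4),np.round(s["contact_force"],1),(R.T@s["contact_force"]).round(1),s["grip_width"],theta(s["eef_pos"]))
S=optics.grab_frame("side");e=proj(S,[[m[0],m[1],.138]])[0];print(e,blob(S,e,14));print(S["image"][148:184,263,1].tolist())
E
```

```text
36.075 [ 0.6969 -0.0119  0.1494] [-2.4 -2.1 10.3] [-2.4  5.6 -8.9] 0.01710545885362499 (np.float64(-0.02273724522925169), np.float64(0.16937327468607616))
[262.51808126 159.38282927] (array([256.5, 172.5]), array([256, 172,   2,   2,   2], dtype=int32))
[52, 48, 47, 43, 46, 46, 45, 43, 40, 39, 39, 37, 38, 39, 35, 34, 30, 36, 30, 31, 30, 36, 33, 37, 39, 42, 45, 60, 64, 61, 53, 41, 38, 33, 45, 73]
```

Call:
carry_out([
  {"gripper": 14,"linear": [0,0.006,0.006],"yaw": 0},
  {"gripper": 14,"linear": [0,0.006,0.006],"yaw": 0},
  {"gripper": 18,"linear": [0,0.006,0.006],"yaw": 0},
  {"gripper": 20,"linear": [0,0.006,0.006],"yaw": 0},
  {"gripper": 24,"linear": [0,0.006,0.006],"yaw": 0},
  {"gripper": 24,"linear": [0,0.006,0.006],"yaw": 0},
])

```text
time_s: 36.88
eef_pos: [0.6961, -0.0116, 0.1448]
ee_rot: [[0.171, 0.722, 0.67], [0.985, -0.131, -0.111], [0.008, 0.679, -0.734]]
contact_force: [0.1, 0.9, 1.8]
grip_width: 0.0238
gripper_force: 0.6
```

```bash
python3 - <<'E'
from lev import *
s=monitor.get_state();R=np.array(s["ee_rot"])
print(s["time_s"],np.round(s["eef_pos"],4),np.round(s["contact_force"],1),(R.T@s["contact_force"]).round(1),s["grip_width"],s["gripper_force"],theta(s["eef_pos"]))
E
```

```text
36.875 [ 0.6961 -0.0116  0.1448] [0.1 0.9 1.8] [ 1.   1.2 -1.4] 0.02380200866746621 0.5822188407182693 (np.float64(-0.032422087099058916), np.float64(0.16503244560387487))
```

Call:
carry_out([
  {"gripper": 30,"linear": [0,0.004,0],"yaw": 0},
  {"gripper": 45,"linear": [0,0.004,0],"yaw": 0},
  {"gripper": 60,"linear": [0,0.004,0],"yaw": 0},
  {"gripper": 60,"linear": [0,0.004,0],"yaw": 0},
  {"gripper": 60,"linear": [0,0.004,-0.05],"yaw": 0},
  {"gripper": 60,"linear": [0,0.004,-0.15],"yaw": 0},
  {"gripper": 60,"linear": [0,0.004,-0.35],"yaw": 0},
  {"gripper": 60,"linear": [0,0,-0.55],"yaw": 0},
  {"gripper": 60,"linear": [0,0,-0.75],"yaw": 0},
  {"gripper": 60,"linear": [0,-0.1,-0.95],"yaw": 0},
  {"gripper": 60,"linear": [0,-0.25,-1],"yaw": 0},
  {"gripper": 60,"linear": [0,-0.4,-1],"yaw": 0},
  {"gripper": 60,"linear": [0,-0.5,-1],"yaw": 0},
  {"gripper": 60,"linear": [0,-0.5,-1],"yaw": 0},
])

```text
time_s: 38.62
eef_pos: [0.4361, 0.032, 0.2419]
ee_rot: [[0.17, 0.724, 0.669], [0.985, -0.129, -0.111], [0.006, 0.678, -0.735]]
contact_force: [0.9, 0.7, -0.4]
grip_width: 0.0599
gripper_force: 0.0
```

```bash
python3 - <<'E'
from lev import *
s=monitor.get_state();print(s["time_s"],np.round(s["eef_pos"],4),np.round(s["contact_force"],1),s["joints"])
S=optics.grab_frame("side");T=optics.grab_frame("top");e=proj(S,[[m[0],m[1],.138]])[0];print(e,blob(S,e,14));print(S["image"][148:184,263,1].tolist())
print(S["image"][174,250:277,1].tolist())
print("bar side r186",S["image"][186,275:310].max(1).tolist());print("bar top c274",T["image"][165:195,274].max(1).tolist())
for n,cs,ct in(("tin",(215,328),(396,283)),("tile",(275,332),(403,226)),("brush",(340,263),(325,154))):
    for p,c in((S,cs),(T,ct)):
        d=sorted(finder.cut_out(p,n),key=lambda d:np.hypot(*(np.array(d["extent"][:2])-c)))[:1];print(n,[np.round(x["extent"],1).tolist() for x in d])
E
```

```text
38.625 [0.4361 0.032  0.2419] [ 0.9  0.7 -0.4] [ 18.90900394 -22.74107061 -54.52890237  19.12848952 -18.75550013
 112.11801979]
[262.51808126 159.38282927] (array([262.82352941, 159.16911765]), array([255, 154,  16,  12, 136], dtype=int32))
[123, 121, 121, 122, 120, 134, 183, 224, 235, 235, 236, 236, 237, 236, 234, 218, 177, 163, 159, 159, 159, 162, 160, 159, 160, 160, 163, 161, 135, 90, 84, 87, 70, 61, 73, 96]
[121, 121, 109, 85, 65, 64, 83, 120, 147, 155, 156, 159, 160, 163, 166, 164, 160, 162, 147, 110, 78, 52, 57, 74, 99, 116, 121]
bar side r186 [124, 123, 121, 123, 125, 124, 126, 133, 137, 138, 129, 121, 117, 120, 122, 123, 130, 143, 143, 153, 161, 164, 164, 157, 167, 199, 216, 221, 221, 222, 221, 222, 222, 221, 220]
bar top c274 [21, 26, 25, 24, 23, 28, 28, 35, 81, 136, 166, 186, 191, 174, 148, 134, 102, 64, 35, 20, 25, 20, 28, 23, 26, 26, 28, 25, 21, 20]
tin [[215.2, 328.0, 24.3, 28.4]]
tin [[396.2, 283.4, 28.6, 30.3]]
tile [[275.5, 334.8, 23.6, 24.3]]
tile [[401.4, 228.1, 30.1, 29.5]]
brush [[338.8, 264.2, 75.4, 14.8]]
brush []
```

The cell stands as placed, the lever is home, the bystanders haven't moved and the robot touches nothing, so I'm handing it in.

```bash
python3 -c "
from rig import close_job
print(close_job())"
```

```text
the job is handed in; nothing more can be done
None
```

The job is handed in at about 39 s with no verdict returned: the cell stands within about 1 mm of the lowered platform's centre, it was pressed lightly on the port for just over 2 s, the lever was eased home, and the cameras showed the tin, tile and brush (side view only) unmoved.

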